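Empty the flip-top tube case and stack the cases

ROBOT

A 6-joint arm with a two-finger parallel gripper is mounted at the origin on the work surface. World frame = base frame: x ahead of the robot, y to its left, z up, the work surface at z = 0. Lengths are in m, angles in rad, forces in N, time in s.
With the tool pointing down it reaches from about 0.425 to 0.95 m from the base axis. Payload 3.5 kg.
Tool frame: the origin (TCP) lies midway between the tips of the shut fingers; the grasp point (between the pads) lies 19 mm behind it; z points along the fingers, y is the direction in which the jaws open and shut (so a half turn about z gives the same grasp; the last joint's range is limited). The gripper opens to 85 mm and grips with 20 to 120 N. Pads are 22 mm wide; open, the fingers measure 114 mm over their backs; the gripper's body (76 mm by 85 mm) begins 54 mm behind the grasp point. The pads swing forward as they close: fully open they stand 13 mm farther back than shut.
Start: joints at [-1.306, 0.286, 1.577, -0, 1.279, -0.15], TCP at [0.272, -0.618, 0.231] pointing down, gripper open.
Joint ranges: [-2.77, 2.77], [-0.9, 2.22], [0.21, 2.48], [-1.53, 4.67], [0.24, 2.81], [-2.84, 2.84]. Speed limits (rad/s): [2.79, 2.79, 3.14, 3.14, 3.14, 3.14].

INTERFACE

Orientations are given as a unit quaternion [x, y, z, w].
In Python, from plant import ctrl gives the robot as it stands.
- The arm moves only by the tool apply_moves, never from a script. Its argument "moves" is a list that holds one entry, the list of rows, each a list of 7 numbers: the shift along the tool's x, y, z in m, then the turn, a rotation vector about the tool's x, y, z in degrees, then the gripper's target within -1 to 1 (shut at 1, half-way at 0, fully open at -1). In form: [[[tx, ty, tz, ax, ay, az, hand], ...]]. A call has 1 to 12 rows; each row shifts and turns the pose as measured when the row begins, along the tool's axes as they then stand; what a row does not reach is not made up. A row lasts 1/10 s, in which the tool goes at most 50 mm and 8.59 degrees, less where a joint would pass 70% of its speed; a pose out of reach is approached as far as the arm can. A call with a gripper value outside its range is refused whole. The fingers move at their own pace and stop on an object; "force" is the grip in N (left out, the last holds). Time passes only in rows, so rows that do not move let the fingers close. It gives the time, the measured TCP pose, the force and the opening at its end, in the units of the state.
- ctrl.get_state(): the state, without advancing time (a new reading comes with each control period).
- ctrl.read_camera(name): name is "scene" or "top" or "wrist"; returns the picture (420x560x3 uint8, red, green, blue); there is no depth.
- ctrl.get_calibration(name): a dict with "camera_matrix" (3x3 intrinsics, pixels), "cam_to_world" (4x4, takes a point from camera to world coordinates). Camera axes: x right, y up, looking along -z (the intrinsics and any distortion apply to the point x, -y, -z); pixel columns grow to the right and rows downward; lengths in m; the calibration is good to about 2 mm. The wrist camera is an equidistant fisheye: a pixel r from the principal point sees the ray r / f radians off the axis. A picture is of the moment at which its call begins: read the wrist's pose just before it. get_calibration takes no time and is no camera call; for the wrist camera it gives the pose at the moment of the call.
- ctrl.sign_off(): hands the job in, once; it reports no verdict.
The state is a dict: "time": time; "qpos": joint angles; "dq": joint speeds; "joint_efforts": joint torques, N m; "eef_pos": TCP position; "tcp_rot": TCP orientation; "contact_force": force on the tool from outside, world axes, zero at the start; "wrist_torque": the same for the moment, N m; "opening": opening from 0.0 (shut) to 1.0 (fully open).
Only numpy, scipy, OpenCV 4.12 (cv2) and the standard library are available. Lean on these libraries where they do the work, as an engineer would, in place of code of your own. Each camera call takes 0.05 s, during which the arm holds its last target. There are 200 camera calls.

TASK

Carry the blue flip-top case over the yellow discard tub and turn it upside down so that its lid swings open and all three used, sealed tubes drop into the tub. Turn it back upright so that its lid falls shut, then stack the two empty cases, blue and green, in either order, squarely on the grey case, setting them down without dropping them, making one upright column of three closed cases with the long sides in line. Leave the grey case, the tub and the other things on the bench where they stand.

Things in the scene. Friction and masses are not known exactly. Their poses are not given: they have to be found in the camera images.
- case_full: Blue flip-top case holding the three tubes: plastic box 140 (x) x 61 (y) x 46 (z) mm, walls and floor 3 mm, about 0.14 kg without the tubes, with a clear lid lying flush between the rims. Origin at the centre of the underside, z out of the mouth. The lid's hinge runs along y at the -x short end, 5 mm in, 43 mm up. At the start this end lies to the robot's left, the tab end to its right.
- case_full_grip (a point): A good place to grip the blue case: on its middle line, 20 mm in from the hinge end, 25 mm above the underside. The flat long sides, 61 mm apart, are gripped here without touching the lid; with the gripper leaning back some 45 degrees beyond the hinge end, the lid is free to swing. Same axes as the case.
- lid_full (a joint): Opening angle of the blue case's lid, rad: 0 shut, up to 1.75 open. The hinge is almost free of friction, with no latch or spring: only gravity shuts it or opens it. When the case is turned past 90 degrees it hangs open, when the case comes upright again it falls shut.
- lid_full_tab (a point): The thumb tab at the free (+x) end of the blue case's lid; it juts 9 mm beyond the case.
- case_spare: The green case: same build and same frame as the blue one, empty, lid shut, standing on the bench, 0.14 kg.
- lid_spare (a joint): Opening angle of the green case's lid, rad: 0 shut.
- case_base: The grey case: same build and same frame, empty, lid shut, standing on the bench; the foot of the column. A case standing squarely on it has its underside 46 mm above this one's underside, the third one 92 mm.
- lid_base (a joint): Opening angle of the grey case's lid, rad: 0 shut.
- tube1: Smooth, sealed screw-cap tube that slides easily, 100 mm long, 16 mm thick, 22 g, with red contents and an orange 18 mm cap at its +x end; origin on its axis about mid-length. Lies along the blue case, the three side by side.
- tube2: A second such tube, lying the other way round, in the middle.
- tube3: A third such tube.
- tub: Yellow open discard tub, 260 (x) x 190 (y) x 100 (z) mm, walls 4 mm, standing loose on the bench, 0.9 kg, its long side running roughly across in front of the robot. Origin at the centre of the underside.
- reagent: Bystander: brown reagent bottle, 70 mm across, 150 mm tall, 0.4 kg. Origin at the centre of the underside.
- tip_box: Bystander: pipette-tip box, 120 x 82 x 75 mm, white with a clear top. Origin at the centre of the underside.
- vortexer: Bystander: tube shaker, blue base 150 x 110 mm, white upper part and black rubber cup, 108 mm tall, 1.8 kg. Origin at the centre of the underside.

How it is judged:
By the outcome, as a careful person would: the job done as asked, in the order asked, and still so for the second after the job is handed in, with the robot touching nothing.
It also fails if it takes over 69 s, if anything falls off the work surface, if the arm or the gripper's body presses on something with over 40 N, if the wrist force passes 120 N, or if a joint passes its speed limit or range.

## Working session

There is one attempt and no reset: what is moved stays moved. The work goes in short steps, Python scripts to look and compute and a tool call to move; the robot and the scene stay as the last step left them, time stands still between calls to the robot, and variables do not carry over. Pictures are saved under pics/ and viewed, about 8 in all and at most 12, crops included, and the job is handed in when it is done.

Besides the shell and the picture viewer there is one more tool, called after "Call:" as name([rows], argument=value, ...), one row to a line, values as JSON. apply_moves: Moves the arm, as the interface text tells. Its arguments: {"type":"object","properties":{"moves":{"type":"array","items":{"type":"array","items":{"type":"array","items":{"type":"number"}}}},"force":{"type":"number"}},"required":["moves"]}

```bash
mkdir -p pics; ls
python3 - <<'E'
from plant import ctrl
import cv2,numpy as np
s=ctrl.get_state(); print(s)
for n in("scene","top"):
    im=ctrl.read_camera(n); cv2.imwrite(f"pics/{n}0.png",im[:,:,::-1])
    c=ctrl.get_calibration(n); print(n,{k:np.round(v,4).tolist() if not isinstance(v,str) else v for k,v in c.items()})
c=ctrl.get_calibration("wrist");print(c)
E
```

```text
pics
{'time': 0.0, 'qpos': array([-1.30600261e+00,  2.87167039e-01,  1.57815171e+00, -3.82745815e-06,
        1.27860384e+00, -1.49965855e-01]), 'dq': array([ 0.00061613, -0.00214532,  0.00077804, -0.00072068, -0.00016216,
       -0.00043478]), 'joint_efforts': array([ 6.93229367e-06, -4.05982089e+01, -2.92627788e+01, -1.57187519e-04,
        5.74881735e-03,  5.12665835e-06]), 'eef_pos': array([ 0.27188073, -0.61711642,  0.22995996]), 'tcp_rot': array([ 9.78572988e-01,  2.05896940e-01, -6.86774645e-05, -1.16294086e-03]), 'contact_force': array([ 0.98063994, -0.45770747,  0.82127211]), 'wrist_torque': array([ 0.0479215 ,  0.01204618, -0.00439843]), 'opening': 1.0013560658235918}
scene {'camera_matrix': [[522.562, 0.0, 286.4175], [0.0, 522.562, 208.253], [0.0, 0.0, 1.0]], 'cam_to_world': [[-0.5163, -0.5031, 0.6931, 1.3637], [0.8563, -0.2913, 0.4264, 0.4837], [-0.0126, 0.8136, 0.5812, 0.6909], [0.0, 0.0, 0.0, 1.0]]}
top {'camera_matrix': [[530.5086, 0.0, 273.4386], [0.0, 530.5086, 207.1366], [0.0, 0.0, 1.0]], 'cam_to_world': [[0.0239, 0.996, -0.0859, 0.4925], [-0.9995, 0.0256, 0.0185, 0.0438], [0.0207, 0.0854, 0.9961, 1.3977], [0.0, 0.0, 0.0, 1.0]]}
{'camera_matrix': array([[325.1922621 ,   0.        , 273.9789317 ],
       [  0.        , 325.1922621 , 212.00343653],
       [  0.        ,   0.        ,   1.        ]]), 'cam_to_world': array([[ 0.40311037,  0.87288119,  0.27491901,  0.34079071],
       [-0.9151477 ,  0.38533989,  0.11839703, -0.58661738],
       [-0.00259072, -0.29931857,  0.95414972,  0.37249227],
       [ 0.        ,  0.        ,  0.        ,  1.        ]])}
```

View pics/top0.png

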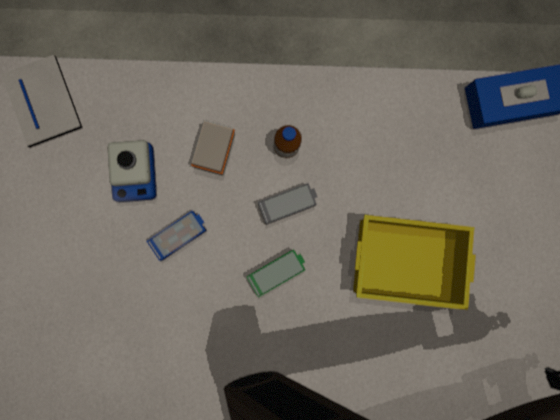

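View pics/scene0.png

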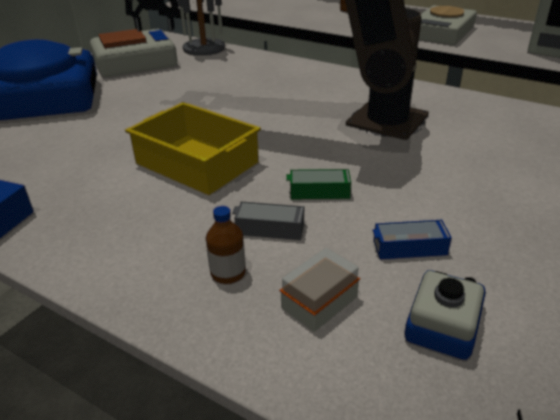

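The top view shows blue at (177,236), green at (276,272), grey at (287,203), the tub at (415,260), the bottle at (287,140) and the tip box at (212,147). All tabs point to image right, which is robot right. Next I measure these.

```bash
cat > h.py <<'E'
import cv2,numpy as np
from scipy.spatial.transform import Rotation as R
def cast(c,px,z,fish=False):
    px=np.atleast_2d(px).astype(float); K=c["camera_matrix"];M=np.array(c["cam_to_world"])
    u=(px-[K[0,2],K[1,2]])/[K[0,0],K[1,1]]
    if fish:
        r=np.linalg.norm(u,axis=1,keepdims=True)+1e-12; d=np.c_[u/r*np.sin(r),np.cos(r)]
    else: d=np.c_[u,np.ones(len(u))]
    d=d*[1,-1,-1]@M[:3,:3].T; o=M[:3,3]
    return o+d*((z-o[2])/d[:,2])[:,None]
def blob(mask,seed):
    n,l,st,ce=cv2.connectedComponentsWithStats(mask.astype(np.uint8))
    i=1+np.argmin(np.linalg.norm(ce[1:]-seed,axis=1)+1e3*(st[1:,4]<150))
    return cv2.findContours((l==i).astype(np.uint8),cv2.RETR_EXTERNAL,cv2.CHAIN_APPROX_NONE)[0][0][:,0]
def rect(P):  # metric minAreaRect of world points, long-side direction towards -y
    (cx,cy),(w,h),a=cv2.minAreaRect((P[:,:2]*1000).astype(np.float32))
    if w<h: w,h,a=h,w,a+90
    a=np.radians(a); d=np.array([np.cos(a),np.sin(a)]); d*=-np.sign(d[1])
    return np.array([cx,cy])/1000,np.array([w,h]),d,np.degrees(np.arctan2(d[1],d[0]))
E
python3 - <<'E'
from h import *; from plant import ctrl
np.set_printoptions(precision=4,suppress=True)
im=cv2.imread("pics/top0.png");c=ctrl.get_calibration("top")
h=cv2.cvtColor(im,cv2.COLOR_BGR2HSV).astype(int);H,S,V=h[...,0],h[...,1],h[...,2]
hull=lambda p:cv2.convexHull(p)[:,0]
g=cv2.cvtColor(im,cv2.COLOR_BGR2GRAY)
print("hsv grey",h[203,260],h[203,287],"bench",h[230,300],h[272,276],h[236,177])
masks={"blue":((H>100)&(H<130)&(S>90),(177,236),.046),"green":((H>45)&(H<85)&(S>70),(276,272),.046),
"tub":((H>20)&(H<35)&(S>150),(415,260),.1),"grey":(((S<40)|(V<95))&(V<125)&(abs(np.arange(560)-287)<45)[None]&(abs(np.arange(420)-203)<28)[:,None],(287,203),.046)}
for k,(m,s,z) in masks.items():
    p=blob(m,s); P=cast(c,p,z); print(k,len(p),cv2.boundingRect(p),*rect(P))
for n,p,z in(("bottle",(288,136),.15),("tip",(214,145),.075),("vortex",(131,163),.1)):print(n,cast(c,p,z))
big=cv2.resize(im[170:310,130:330],None,fx=4,fy=4,interpolation=cv2.INTER_CUBIC);cv2.imwrite("pics/crop1.png",big)
E
```

```text
hsv grey [ 10   7 103] [ 25  14 112] bench [ 19  29 139] [ 52  24 115] [ 15  26 117]
blue 184 (112, 143, 44, 58) [0.6898 0.3811] [144.2546 109.5895] [-0.9941 -0.1084] -173.77664232254028
green 176 (247, 250, 58, 46) [0.4458 0.0053] [146.0273  60.148 ] [ 0.5147 -0.8574] -59.021297454833984
tub 383 (354, 215, 121, 94) [ 0.4792 -0.3293] [291.7771 202.4494] [-0.0894 -0.996 ] -95.13039398193361
grey 163 (253, 182, 65, 46) [ 0.62   -0.0157] [159.6312  78.092 ] [ 0.3849 -0.923 ] -67.36155319213869
bottle [[ 0.7716 -0.0102  0.15  ]]
tip [[0.76   0.1728 0.075 ]]
vortex [[0.7043 0.3725 0.1   ]]
```

View pics/crop1.png

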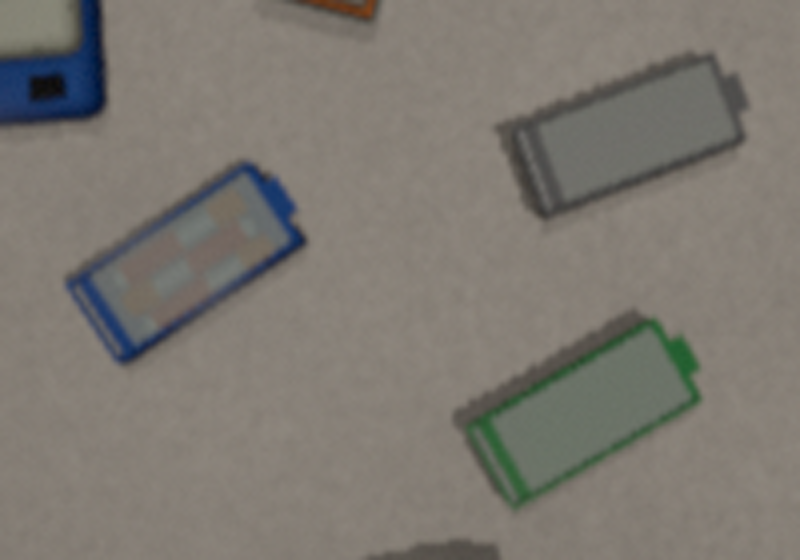

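Corners in the crop (4x, offset 130,170): blue (70,282),(247,162),(304,240),(124,362); green (466,425),(652,320),(698,403),(518,507); grey (510,130),(712,56),(742,140),(545,217). I cast these at rim height.

Run:
```python
from h import *; from plant import ctrl
np.set_printoptions(precision=4,suppress=True)
c=ctrl.get_calibration("top")
for n,q in(("blue",[(70,282),(247,162),(304,240),(124,362)]),("green",[(466,425),(652,320),(698,403),(518,507)]),("grey",[(510,130),(712,56),(742,140),(545,217)])):
    P=cast(c,np.array(q)/4+[130-.375,170-.375],.046)
    print(n,P.mean(0),rect(P)[1:], "hinge side mid",(P[0]+P[3])/2)
s=ctrl.get_state();T=R.from_quat(s["tcp_rot"]).as_matrix();print(T)
```

```text
blue [0.532  0.2634 0.046 ] (array([136.545 ,  61.7577]), array([ 0.5874, -0.8093]), np.float64(-54.023860931396484)) hinge side mid [0.4923 0.3183 0.046 ]
green [0.4419 0.0092 0.046 ] (array([135.1165,  60.8753]), array([ 0.5102, -0.8601]), np.float64(-59.32318115234376)) hinge side mid [0.4077 0.0664 0.046 ]
grey [ 0.6192 -0.0146  0.046 ] (array([138.2661,  60.0021]), array([ 0.3697, -0.9291]), np.float64(-68.30202484130861)) hinge side mid [0.5933 0.0488 0.046 ]
[[ 0.9152  0.403  -0.0006]
 [ 0.403  -0.9152  0.0021]
 [ 0.0003 -0.0022 -1.    ]]
```

Call:
apply_moves([
  [[0.02,-0.012,-0.02,0,0,0,-1],[0.04,-0.025,-0.02,0,0,0,-1],[0.042,-0.027,-0.01,0,0,0,-1],[0.042,-0.027,0,0,0,0,-1],[0.042,-0.027,0,0,0,0,-1],[0.042,-0.027,0,0,0,0,-1],[0.042,-0.027,0,0,0,0,-1],[0.042,-0.027,0,0,0,0,-1],[0.042,-0.027,0,0,0,0,-1],[0.042,-0.027,0,0,0,0,-1],[0.04,-0.025,0,8,0,0,-1],[0.02,-0.012,0,8,0,0,-1]],
], force=40)

```text
time: 1.3
eef_pos: [0.5731, -0.1585, 0.2802]
tcp_rot: [0.968, 0.201, -0.03, -0.146]
contact_force: [0.9, -0.0, -0.0]
opening: 0.997
```

```bash
cat >> h.py <<'E'
import json,os
from scipy.optimize import least_squares
Ry=lambda a:R.from_rotvec([0,a,0]); Rz=lambda a:R.from_rotvec([0,0,a])
def fk(q,p):  # p: a1,d1,L1,L2,Lt,e
    A=Rz(q[0]); B=A*Ry(q[1]); C=B*Ry(q[2]); D=C*Rz(q[3])*Ry(q[4])*Rz(q[5]+np.pi/2)
    return A.apply([p[0],0,p[1]])+B.apply([0,0,p[2]])+C.apply([p[5],0,p[3]])+D.apply([0,0,p[4]]),D
def log():
    from plant import ctrl
    s=ctrl.get_state()
    with open("log.txt","a") as f: f.write(json.dumps([s["qpos"].tolist(),s["eef_pos"].tolist(),s["tcp_rot"].tolist()])+"\n")
    return s
def fit():
    L=[json.loads(x) for x in open("log.txt")]
    p0=np.array([0.05,.35,.4,.4,.25,0])
    f=lambda p:np.concatenate([fk(q,p)[0]-x for q,x,_ in L]+[1e-3*(p-p0)])
    r=least_squares(f,p0); return r.x,np.abs(r.fun[:-6]).max()
LO=np.array([-2.77,-.9,.21,-1.53,.24,-2.84]);HI=np.array([2.77,2.22,2.48,4.67,2.81,2.84])
def ik(x,Rt,p,q0):
    def f(q):
        y,D=fk(q,p); return np.r_[(y-x)*5,(D.inv()*Rt).as_rotvec()]
    best=None
    for s in [q0]+[np.clip([np.arctan2(x[1],x[0])+d1,.3,1.6,q4,1.3,q6],LO+.02,HI-.02) for d1 in(0,) for q4 in(-1.2,0,1.5,3,4.4) for q6 in(-2,0,2)]:
        r=least_squares(f,np.clip(s,LO+1e-3,HI-1e-3),bounds=(LO,HI))
        if best is None or r.cost<best.cost-1e-9: best=r
        if best.cost<1e-8: break
    return best.x,np.sqrt(2*best.cost)
def delta(s,x,Rt=None):
    T=R.from_quat(s["tcp_rot"]); return T.inv().apply(np.array(x)-s["eef_pos"]),(None if Rt is None else (T.inv()*Rt).as_rotvec(degrees=True))
E
python3 - <<'E'
from h import *
np.set_printoptions(precision=4,suppress=True)
# start state (log)
q=[-1.30600261,.287167039,1.57815171,0,1.27860384,-.149965855]
open("log.txt","w").write(json.dumps([q,[0.27188073,-0.61711642,0.22995996],[.978572988,.20589694,-6.8677e-05,-1.16294e-03]])+"\n")
s=log(); p,e=fit(); print(p,e,s["qpos"],R.from_quat(s["tcp_rot"]).as_matrix())
D=fk(s["qpos"],p)[1]; print("rot err",(D.inv()*R.from_quat(s["tcp_rot"])).magnitude())
print(delta(s,[.5,.26,.25]))
E
```

```text
[ 0.2709  2.1686 -0.9947  0.699   0.8167 -0.0366] 0.09737327881858673 [-0.5166  0.1916  1.6205  0.1787  1.5712  0.6223] [[ 0.917   0.3812 -0.117 ]
 [ 0.3988 -0.8761  0.2708]
 [ 0.0007 -0.295  -0.9555]]
rot err 2.94520082737796e-16
(array([ 0.0998, -0.3857,  0.1508]), None)
```

```bash
python3 - <<'E'
t=open("h.py").read()
t=t.replace("return A.apply([p[0],0,p[1]])+","return A.apply([p[0],p[6],p[1]])+").replace("np.array([0.05,.35,.4,.4,.25,0])","np.array([0.0,.3,.4,.4,.25,0,.1,0])").replace("r.fun[:-6]","r.fun[:-8]").replace("+D.apply([0,0,p[4]]),D","+(C*Rz(q[3])).apply([0,p[7],0])+D.apply([0,0,p[4]]),D")
open("h.py","w").write(t)
E
python3 - <<'E'
from h import *
np.set_printoptions(precision=4,suppress=True)
p,e=fit(); print(p,e)
xc=np.array([.587,-.809,0]);xc/=np.linalg.norm(xc);z=np.array([0,0,1.]);yc=np.cross(z,xc)
for sg in(1,-1):
    zt=(xc-z)/2**.5; yt=sg*yc; Rt=R.from_matrix(np.c_[np.cross(yt,zt),yt,zt])
    g=np.array([.532,.2634,.025])-.05*xc; print(sg,ik(g+.019*zt,Rt,p,np.zeros(6)))
E
```

```text
[0.0725 0.2208 0.4294 0.4968 0.2514 0.0074 0.0782 0.0227] 1.775616114529921e-06
1 (array([ 0.669 ,  0.5403,  1.9108, -0.981 ,  1.0162,  0.7249]), np.float64(1.3263084872767327e-11))
-1 (array([ 0.669 ,  0.5403,  1.9108, -0.981 ,  1.0162, -2.4166]), np.float64(1.8767205128615642e-13))
```

```bash
cat >> h.py <<'E'
def pose(C,th,phi,sg,lean=45,g=(-.05,0,.025)):
    """TCP pose for case centre-of-underside->centre point C (case mid point, z 23mm), heading th deg, pitched phi deg about its y"""
    B=R.from_euler("ZY",[th,phi],degrees=True); l=np.radians(lean)
    zt=np.array([np.sin(l),0,-np.cos(l)]); yt=np.array([0,sg,0]); T=R.from_matrix(np.c_[np.cross(yt,zt),yt,zt])
    return np.array(C)+B.apply(np.array(g)-[0,0,.023])+(B*T).apply([0,0,.019]),B*T
E
cat > scan.py <<'E'
from h import *
np.set_printoptions(precision=2,suppress=True)
p,e=fit()
def loc(x,Rt,q0):
    f=lambda q:np.r_[(fk(q,p)[0]-x)*5,(fk(q,p)[1].inv()*Rt).as_rotvec()]
    r=least_squares(f,np.clip(q0,LO+1e-3,HI-1e-3),bounds=(LO,HI),max_nfev=25); return r.x,np.sqrt(2*r.cost)
out=[]
for sg in(-1,1):
  for th in range(-180,180,20):
    for h in(.36,):
      C=[.48,-.33,h]; q,e=ik(*pose(C,th,0,sg),p,np.zeros(6))
      if e>1e-3: continue
      m=0;mar=9
      for ph in range(10,181,10):
        qn,e=loc(*pose(C,th,ph,sg),q)
        if e>2e-3 or np.abs(qn-q).max()>1.2: break
        q=qn;m=ph;mar=min(mar,np.r_[q-LO,HI-q].min())
      out.append((m,sg,th,h,mar,q))
for o in sorted(out,key=lambda o:-o[0])[:14]: print(*o)
E
time timeout 300 python3 scan.py
```

```text
180 1 -180 0.36 0.01697774109613137 [-1.04  0.27  2.4   2.38  2.06 -1.12]
180 1 -160 0.36 0.20856078084648466 [-1.1   0.38  2.25  2.11  2.18 -0.93]
180 1 -140 0.36 0.4120964898560313 [-1.1   0.49  2.07  1.93  2.32 -0.75]
180 1 -120 0.36 0.34586999775645344 [-1.06  0.6   1.88  1.82  2.46 -0.56]
180 1 -100 0.36 0.18552230878189135 [-0.99  0.7   1.7   1.77  2.62 -0.36]
180 1 -80 0.36 0.01897074167324897 [-0.91  0.78  1.55  1.81  2.79 -0.1 ]
170 -1 -80 0.36 0.006700452839108362 [-0.93  0.76  1.49  1.55  2.76  2.83]
150 -1 0 0.36 0.11122458525633072 [-0.52  0.75  1.21 -1.42  2.64  0.32]
150 -1 20 0.36 0.05640821995078271 [-0.42  0.64  1.37 -1.47  2.4   0.38]
140 -1 -20 0.36 4.67321329189474e-07 [-0.63  0.77  1.07 -1.01  2.81  0.61]
140 -1 40 0.36 0.1139761017299814 [-0.34  0.46  1.55 -1.42  2.09  0.45]
140 1 -20 0.36 4.674398081938591e-07 [-0.63  0.77  1.07 -1.01  2.81 -2.53]
130 -1 -60 0.36 0.08114132902395488 [-0.86  0.69  1.16  0.48  2.73  2.04]
130 -1 60 0.36 0.1311679941538082 [-0.3   0.23  1.74 -1.4   1.75  0.43]
real	0m17.406s
user	0m17.275s
sys	0m0.258s
```

```bash
cat > go.py <<'E'
import sys
from h import *
np.set_printoptions(precision=4,suppress=True)
def show(x,Rt,back=0,s=None):
    s=s or log(); x=np.array(x)-back*Rt.as_matrix()[:,2]
    d,w=delta(s,x,Rt); n=np.linalg.norm
    p,e=fit(); q,eq=ik(x,Rt,p,s["qpos"])
    print("t",round(s["time"],2),"tgt",x,"turn first: w",w,"deg",round(n(w),1),"then shift",Rt.inv().apply(x-s["eef_pos"]),"| now-frame shift",d,round(n(d),4),"q",q,"ik",round(eq,5),"fit",round(e,5))
E
python3 - <<'E'
from go import *
x,Rt=pose([.532,.2634,.023],-54,0,1); show(x,Rt,.12)
E
```

```text
t 1.3 tgt [0.4606 0.3616 0.0964] turn first: w [-52.1892 -47.1858 -92.6806] deg 116.4 then shift [ 0.4743  0.2147 -0.2144] | now-frame shift [ 0.1041 -0.4444  0.3296] 0.563 q [ 0.8054  0.4189  1.8525 -0.8424  1.2018  0.6322] ik 0.0 fit 0.0
```

Call:
apply_moves([
  [[0,0,0,-3.8,-3.43,-6.75,-1],[0,0,0,-3.8,-3.43,-6.75,-1],[0,0,0,-3.8,-3.43,-6.75,-1],[0,0,0,-3.8,-3.43,-6.75,-1],[0,0,0,-3.8,-3.43,-6.75,-1],[0,0,0,-3.8,-3.43,-6.75,-1],[0,0,0,-3.8,-3.43,-6.75,-1],[0,0,0,-3.8,-3.43,-6.75,-1],[0,0,0,-3.8,-3.43,-6.75,-1],[0,0,0,-3.8,-3.43,-6.75,-1],[0,0,0,-3.8,-3.43,-6.75,-1],[0,0,0,-3.8,-3.43,-6.75,-1]],
])

```text
time: 2.5
eef_pos: [0.5749, -0.1555, 0.2697]
tcp_rot: [0.514, 0.792, -0.164, 0.286]
contact_force: [0.2, -0.3, 0.3]
opening: 0.999
```

Run:
```python
from go import *
x,Rt=pose([.532,.2634,.023],-54,0,1); show(x,Rt,.12)
```

```text
t 2.5 tgt [0.4606 0.3616 0.0964] turn first: w [-6.0753 -6.3318 -9.7538] deg 13.1 then shift [ 0.4658  0.2115 -0.2208] | now-frame shift [ 0.5154  0.1061 -0.1832] 0.5572 q [ 0.7907  0.4081  1.8387 -0.8419  1.2097  0.6043] ik 0.0 fit 0.0
```

Call:
apply_moves([
  [[0,0,0,-3.0,-3.15,-4.9,-1],[0.02,0.01,-0.01,-3.0,-3.15,-4.9,-1],[0.0415,0.0188,-0.0197,0,0,0,-1],[0.0415,0.0188,-0.0197,0,0,0,-1],[0.0415,0.0188,-0.0197,0,0,0,-1],[0.0415,0.0188,-0.0197,0,0,0,-1],[0.0415,0.0188,-0.0197,0,0,0,-1],[0.0415,0.0188,-0.0197,0,0,0,-1],[0.0415,0.0188,-0.0197,0,0,0,-1],[0.0415,0.0188,-0.0197,0,0,0,-1],[0.0415,0.0188,-0.0197,0,0,0,-1],[0.02,0.01,-0.01,0,0,0,-1]],
])

```text
time: 3.7
eef_pos: [0.4657, 0.3086, 0.1098]
tcp_rot: [0.416, 0.824, -0.176, 0.343]
contact_force: [0.6, -0.8, 0.3]
opening: 1.0
```

Run:
```python
from go import *
from plant import ctrl
x,Rt=pose([.532,.2634,.023],-54,0,1); show(x,Rt,.12)
c=ctrl.get_calibration("wrist");im=ctrl.read_camera("wrist");cv2.imwrite("pics/w1.png",im[:,:,::-1])
import pickle;pickle.dump(c,open("w1.pkl","wb"))
```

```text
t 3.7 tgt [0.4606 0.3616 0.0964] turn first: w [-0.0093  0.3604  0.4372] deg 0.6 then shift [ 0.0419  0.0271 -0.023 ] | now-frame shift [ 0.0415  0.0274 -0.0233] 0.0549 q [ 0.7907  0.4081  1.8386 -0.8419  1.2098  0.6043] ik 0.0 fit 0.0
```

View pics/w1.png

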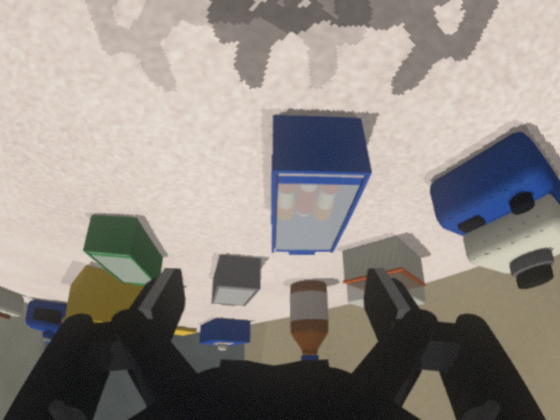

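The wrist view is upside down because of the lean. The blue case's hinge end face has bench corners at about (274,115) and (362,117), rim corners at (273,175) and (369,177), and tab-end rim corners at (272,251) and (341,251). I cast these to refine the pose.

Run:
```python
from go import *
import pickle;c=pickle.load(open("w1.pkl","rb"))
im=cv2.imread("pics/w1.png");h=cv2.cvtColor(im,cv2.COLOR_BGR2HSV).astype(int)
m=(h[...,0]>100)&(h[...,0]<130)&(h[...,1]>120);p=blob(m,(320,160))
print(cv2.boundingRect(p),cv2.approxPolyDP(p,4,True)[:,0].tolist())
a=cast(c,[(274,115),(362,117)],0,True);b=cast(c,[(273,175),(369,177)],.046,True);d=cast(c,[(272,251),(341,251)],.046,True)
for k in(a,b,d):print(k,np.linalg.norm(k[1]-k[0]),k.mean(0))
ax=d.mean(0)-b.mean(0);print(np.linalg.norm(ax),np.degrees(np.arctan2(ax[1],ax[0])))
```

```text
(272, 119, 98, 132) [[348, 121], [336, 124], [334, 119], [330, 125], [327, 119], [316, 124], [315, 131], [313, 121], [313, 128], [295, 139], [302, 141], [295, 141], [301, 148], [296, 147], [293, 160], [301, 166], [273, 170], [273, 247], [280, 171], [365, 175], [363, 180], [279, 177], [280, 182], [361, 185], [335, 245], [369, 175], [348, 169], [355, 162], [352, 156], [359, 154], [351, 152], [357, 131], [351, 142], [354, 135], [346, 131], [355, 130], [338, 124]]
[[0.4663 0.3052 0.    ]
 [0.5146 0.3416 0.    ]] 0.0604994082227676 [0.4904 0.3234 0.    ]
[[0.4687 0.3013 0.046 ]
 [0.5171 0.3363 0.046 ]] 0.05969306215176204 [0.4929 0.3188 0.046 ]
[[0.545  0.1954 0.046 ]
 [0.5995 0.2349 0.046 ]] 0.06737075764736251 [0.5723 0.2151 0.046 ]
0.13053212239843634 -52.58535594892916
```

Call:
apply_moves([
  [[0.021,0.0135,-0.011,0,0.2,0.3,-1],[0.02,0.0135,-0.01,0,0.2,0.3,-1],[0,0,0,0,0,0,-1]],
])

```text
time: 4.05
eef_pos: [0.4595, 0.3638, 0.0918]
tcp_rot: [0.418, 0.824, -0.173, 0.34]
contact_force: [-0.2, -1.4, -0.0]
opening: 1.001
```

Run:
```python
from go import *
x,Rt=pose([.533,.263,.023],-53.7,0,1); show(x,Rt,0)
```

```text
t 4.05 tgt [0.5114 0.2925 0.0116] turn first: w [-0.1743 -0.133  -0.0556] deg 0.2 then shift [-0.0057 -0.0004  0.1191] | now-frame shift [-0.0059 -0.0001  0.1191] 0.1192 q [ 0.6478  0.5139  1.8919 -0.9724  1.027   0.6693] ik 0.0 fit 0.0
```

Call:
apply_moves([
  [[-0.006,0,0.02,0,0,0,-1],[0,0,0.035,0,0,0,-1],[0,0,0.035,0,0,0,-1],[0,0,0.024,0,0,0,-1],[0,0,0,0,0,0,-1]],
])

```text
time: 4.55
eef_pos: [0.511, 0.2909, 0.0144]
tcp_rot: [0.418, 0.824, -0.174, 0.34]
contact_force: [-0.3, 0.0, 0.1]
opening: 0.998
```

Run:
```python
from go import *
x,Rt=pose([.533,.263,.023],-53.7,0,1); show(x,Rt,0)
```

```text
t 4.55 tgt [0.5114 0.2925 0.0116] turn first: w [-0.154  -0.0906 -0.0125] deg 0.2 then shift [0.0028 0.0012 0.0013] | now-frame shift [0.0028 0.0012 0.0013] 0.0033 q [ 0.6478  0.5139  1.8919 -0.9724  1.027   0.6693] ik 0.0 fit 0.0
```

Call:
apply_moves([
  [[0.002,0.001,0.001,0,0,0,0.2],[0,0,0,0,0,0,0.5],[0,0,0,0,0,0,1],[0,0,0,0,0,0,1],[0,0,0,0,0,0,1],[0,0,0,0,0,0,1]],
], force=60)

```text
time: 5.15
eef_pos: [0.5108, 0.2945, 0.0149]
tcp_rot: [0.418, 0.825, -0.171, 0.34]
contact_force: [-0.5, 0.1, -2.0]
opening: 0.708
```

Run:
```python
from go import *
s=log();print(s["eef_pos"],s["contact_force"],s["opening"])
C0=[.48,-.33,.33]
for th in(-90,-100,-110,-120,-130):
    x,Rt=pose(C0,th,0,1); print(th,end=" ");show(x,Rt,0,s)
```

```text
[0.5108 0.2945 0.0149] [-0.5226  0.0635 -2.0347] 0.7078631192205006
-90 t 5.15 tgt [ 0.48   -0.2934  0.3186] turn first: w [25.697 -0.298 25.589] deg 36.3 then shift [-0.6304 -0.0308  0.201 ] | now-frame shift [-0.5382 -0.3718  0.1044] 0.6624 q [-0.445  -0.1328  1.9956 -0.825   1.0528 -0.1014] ik 0.0 fit 0.0
-100 t 5.15 tgt [ 0.4863 -0.294   0.3186] turn first: w [32.7499 -0.3067 32.6783] deg 46.3 then shift [-0.6275  0.0781  0.198 ] | now-frame shift [-0.5412 -0.367   0.1074] 0.6626 q [-0.4201 -0.0452  1.9144 -0.8316  1.1895  0.047 ] ik 0.0 fit 0.0
-110 t 5.15 tgt [ 0.4925 -0.2956  0.3186] turn first: w [39.8021 -0.3141 39.7681] deg 56.3 then shift [-0.6113  0.1846  0.1818] | now-frame shift [-0.5447 -0.363   0.1109] 0.6639 q [-0.4096  0.04    1.8293 -0.8165  1.3193  0.1734] ik 0.0 fit 0.0
-120 t 5.15 tgt [ 0.4983 -0.2983  0.3186] turn first: w [46.8537 -0.32   46.8587] deg 66.3 then shift [-0.5822  0.2855  0.1527] | now-frame shift [-0.5487 -0.3599  0.1148] 0.6662 q [-0.4112  0.1214  1.7426 -0.7874  1.442   0.2865] ik 0.0 fit 0.0
-130 t 5.15 tgt [ 0.5035 -0.302   0.3186] turn first: w [53.9046 -0.3245 53.9498] deg 76.3 then shift [-0.5411  0.3778  0.1117] | now-frame shift [-0.553  -0.3579  0.1191] 0.6693 q [-0.4229  0.1978  1.6563 -0.7485  1.5576  0.3922] ik 0.0 fit 0.0
```

Call:
apply_moves([
  [[-0.01,0,-0.01,0,0,0,1],[-0.02,0,-0.02,0,0,0,1],[-0.028,0,-0.028,0,0,0,1],[-0.03,0,-0.03,0,0,0,1],[-0.03,0,-0.03,0,0,0,1],[-0.025,0,-0.025,0,0,0,1]],
])

```text
time: 5.75
eef_pos: [0.5069, 0.2914, 0.2204]
tcp_rot: [0.416, 0.826, -0.177, 0.336]
contact_force: [-0.1, 0.6, -2.4]
opening: 0.707
```

```bash
cat >> go.py <<'E'
G=(-.052,0,.0283)
from scipy.linalg import logm
def twist(s,x,Rt):
    M=np.eye(4);M[:3,:3]=R.from_quat(s["tcp_rot"]).as_matrix();M[:3,3]=s["eef_pos"];N=np.eye(4);N[:3,:3]=Rt.as_matrix();N[:3,3]=x
    L=np.real(logm(np.linalg.inv(M)@N));return L[:3,3],np.degrees([L[2,1],L[0,2],L[1,0]])
def caseof(s,sg=1,lean=45,g=G):  # case mid-point, heading, pitch from the held pose
    T=R.from_quat(s["tcp_rot"]);x0,B0=pose([0,0,0],0,0,sg,lean,g);B=T*B0.inv()
    return s["eef_pos"]-B.apply(x0),B.as_matrix()
E
python3 - <<'E'
from go import *
s=log();x,Rt=pose([.48,-.33,.33],-110,0,1,g=G)
print(s["time"],s["eef_pos"],s["contact_force"],s["opening"],caseof(s));v,w=twist(s,x,Rt);print(v,w,np.linalg.norm(v),np.linalg.norm(w))
E
```

```text
5.75 [0.5069 0.2914 0.2204] [-0.1362  0.5762 -2.3968] 0.707105834466151 (array([0.5298, 0.2603, 0.2283]), array([[ 0.5912,  0.8064,  0.0147],
       [-0.8065,  0.5912,  0.0024],
       [-0.0068, -0.0133,  0.9999]]))
[-0.4973 -0.101   0.3529] [39.1426  0.0158 40.3994] 0.6180399283064393 56.25168220735758
```

Call:
apply_moves([
  [[-0.018,-0.0036,0.0126,1.4,0,1.44,1],[-0.0355,-0.0072,0.0252,2.8,0,2.89,1],[-0.0355,-0.0072,0.0252,2.8,0,2.89,1],[-0.0355,-0.0072,0.0252,2.8,0,2.89,1],[-0.0355,-0.0072,0.0252,2.8,0,2.89,1],[-0.0355,-0.0072,0.0252,2.8,0,2.89,1],[-0.0355,-0.0072,0.0252,2.8,0,2.89,1],[-0.0355,-0.0072,0.0252,2.8,0,2.89,1],[-0.0355,-0.0072,0.0252,2.8,0,2.89,1],[-0.0355,-0.0072,0.0252,2.8,0,2.89,1],[-0.0355,-0.0072,0.0252,2.8,0,2.89,1],[-0.0355,-0.0072,0.0252,2.8,0,2.89,1]],
])

```text
time: 6.95
eef_pos: [0.5477, -0.204, 0.3238]
tcp_rot: [0.719, 0.586, -0.286, 0.242]
contact_force: [0.9, 0.5, -2.3]
opening: 0.708
```

```bash
cat > plan.py <<'E'
from go import *
def inv(C,th,phis):
    s=log();print(s["time"],s["eef_pos"],s["contact_force"],s["opening"],caseof(s)[0],caseof(s)[1].round(2).tolist())
    q=s["qpos"];p,_=fit();S=dict(s)
    for ph in phis:
        x,Rt=pose(C,th,ph,1,g=G);v,w=twist(S,x,Rt);q2,e=ik(x,Rt,p,q)
        wr=x-.25*Rt.as_matrix()[:,2]
        print(ph,"v",v.round(4),"w",w.round(1),"dq",np.abs(q2-q).max().round(2),"q",q2.round(2),"e",round(e,4),"wrist",wr.round(2),"marg",np.r_[q2-LO,HI-q2].min().round(2))
        q=q2;S["tcp_rot"]=Rt.as_quat();S["eef_pos"]=x
E
python3 - <<'E'
from plan import *
inv([.48,-.33,.33],-110,[0,30,60,90,120,150,175])
E
```

```text
6.95 [ 0.5477 -0.204   0.3238] [ 0.8838  0.5064 -2.3295] 0.7084351136524326 [ 0.54   -0.2419  0.3312] [[-0.2, 0.98, -0.02], [-0.98, -0.2, -0.02], [-0.02, 0.01, 1.0]]
0 v [-0.071  -0.0283  0.0722] w [ 6.6 -1.1  5.7] dq 0.17 q [-0.41  0.04  1.83 -0.81  1.33  0.17] e 0.0 wrist [ 0.55 -0.13  0.5 ] marg 0.65
30 v [-0.0113 -0.     -0.0173] w [-0. 30. -0.] dq 0.56 q [-0.61 -0.02  1.73 -0.26  1.37 -0.21] e 0.0 wrist [ 0.51 -0.23  0.58] marg 0.75
60 v [-0.0113 -0.     -0.0173] w [ 0. 30. -0.] dq 0.49 q [-0.84  0.04  1.64  0.23  1.59 -0.5 ] e 0.0 wrist [ 0.47 -0.37  0.6 ] marg 0.84
90 v [-0.0113  0.     -0.0173] w [ 0. 30.  0.] dq 0.39 q [-1.01  0.18  1.58  0.62  1.87 -0.63] e 0.0 wrist [ 0.42 -0.49  0.55] marg 0.9
120 v [-0.0113  0.     -0.0173] w [-0. 30. -0.] dq 0.35 q [-1.11  0.36  1.58  0.97  2.13 -0.65] e 0.0 wrist [ 0.39 -0.57  0.43] marg 0.68
150 v [-0.0113 -0.     -0.0173] w [ 0. 30. -0.] dq 0.38 q [-1.13  0.53  1.62  1.35  2.36 -0.56] e 0.0 wrist [ 0.39 -0.58  0.29] marg 0.45
175 v [-0.0094 -0.     -0.0144] w [-0. 25. -0.] dq 0.41 q [-1.09  0.65  1.68  1.76  2.53 -0.39] e 0.0 wrist [ 0.4  -0.55  0.18] marg 0.28
```

Call:
apply_moves([
  [[-0.024,-0.0095,0.024,2.2,-0.4,1.9,1],[-0.024,-0.0095,0.024,2.2,-0.4,1.9,1],[-0.024,-0.0095,0.024,2.2,-0.4,1.9,1],[-0.0015,0,-0.0023,0,4,0,1],[-0.003,0,-0.0046,0,8,0,1],[-0.003,0,-0.0046,0,8,0,1],[-0.003,0,-0.0046,0,8,0,1],[-0.003,0,-0.0046,0,8,0,1],[-0.003,0,-0.0046,0,8,0,1],[-0.003,0,-0.0046,0,8,0,1],[-0.003,0,-0.0046,0,8,0,1],[-0.003,0,-0.0046,0,8,0,1]],
])

```text
time: 8.15
eef_pos: [0.4784, -0.3101, 0.3799]
tcp_rot: [0.8, 0.559, 0.181, -0.123]
contact_force: [-0.1, 0.3, -2.3]
opening: 0.707
```

Run:
```python
from plan import *
inv([.48,-.33,.33],-110,[90,120,150,175])
```

```text
8.15 [ 0.4784 -0.3101  0.3799] [-0.112   0.2847 -2.3159] 0.7067845736627016 [ 0.4714 -0.3295  0.3464] [[-0.11, 0.94, -0.33], [-0.32, -0.35, -0.88], [-0.94, 0.0, 0.34]]
90 v [-0.0148  0.0083  0.0036] w [ 0.3 19.7 -0. ] dq 0.25 q [-1.01  0.18  1.58  0.62  1.87 -0.63] e 0.0 wrist [ 0.42 -0.49  0.55] marg 0.9
120 v [-0.0113  0.     -0.0173] w [-0. 30. -0.] dq 0.35 q [-1.11  0.36  1.58  0.97  2.13 -0.65] e 0.0 wrist [ 0.39 -0.57  0.43] marg 0.68
150 v [-0.0113 -0.     -0.0173] w [ 0. 30. -0.] dq 0.38 q [-1.13  0.53  1.62  1.35  2.36 -0.56] e 0.0 wrist [ 0.39 -0.58  0.29] marg 0.45
175 v [-0.0094 -0.     -0.0144] w [-0. 25. -0.] dq 0.41 q [-1.09  0.65  1.68  1.76  2.53 -0.39] e 0.0 wrist [ 0.4  -0.55  0.18] marg 0.28
```

Call:
apply_moves([
  [[-0.0075,0.004,0.002,0,8,0,1],[-0.0075,0.004,0.002,0,8,0,1],[-0.003,0,-0.0046,0,8,0,1],[-0.003,0,-0.0046,0,8,0,1],[-0.003,0,-0.0046,0,8,0,1],[-0.003,0,-0.0046,0,8,0,1],[-0.003,0,-0.0046,0,8,0,1],[-0.003,0,-0.0046,0,8,0,1],[-0.003,0,-0.0046,0,8,0,1],[-0.003,0,-0.0046,0,8,0,1],[-0.003,0,-0.0046,0,8,0,1],[-0.003,0,-0.0046,0,8,0,1]],
])

```text
time: 9.35
eef_pos: [0.4567, -0.3745, 0.3672]
tcp_rot: [0.381, 0.286, 0.722, -0.501]
contact_force: [0.6, 0.3, 0.2]
opening: 0.706
```

Run:
```python
from plan import *
from plant import ctrl
inv([.48,-.33,.33],-110,[175])
im=ctrl.read_camera("scene");cv2.imwrite("pics/s2.png",cv2.resize(im[20:270,60:400,::-1],None,fx=2,fy=2))
```

```text
9.35 [ 0.4567 -0.3745  0.3672] [0.5996 0.3429 0.2322] 0.7060312621059324 [ 0.4693 -0.3407  0.3514] [[0.33, 0.94, -0.04], [0.92, -0.33, -0.2], [-0.21, 0.03, -0.98]]
175 v [-0.028   0.0063 -0.0058] w [-1.5  6.9  1.2] dq 0.1 q [-1.09  0.65  1.68  1.76  2.53 -0.39] e 0.0 wrist [ 0.4  -0.55  0.18] marg 0.28
```

View pics/s2.png

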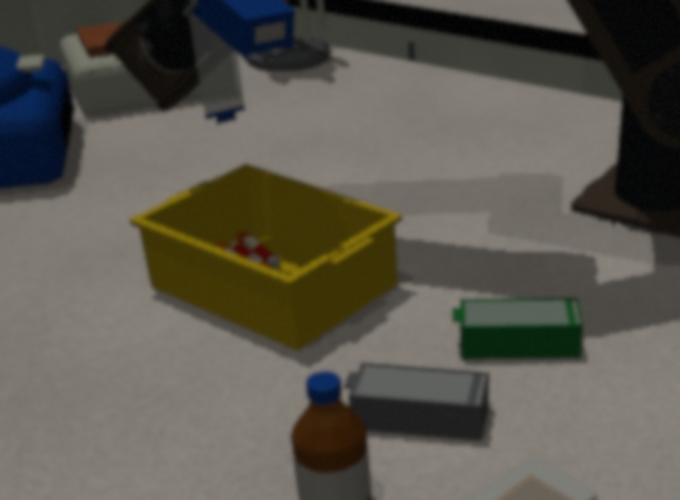

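The case is nearly inverted at about 168° and its lid hangs open; red tubes with white tags are visible in the tub at about (250,250) in the crop. I finish the inversion and start the return.

Call:
apply_moves([
  [[-0.014,0.003,-0.003,-0.7,5,0.6,1],[-0.014,0.003,-0.004,-0.7,5,0.6,1],[0,0,0,0,0,0,1],[0,0,0,0,0,0,1],[0,0,0,0,0,0,1]],
])

```text
time: 9.9
eef_pos: [0.4664, -0.364, 0.34]
tcp_rot: [0.325, 0.23, 0.749, -0.53]
contact_force: [0.5, 0.1, -1.2]
opening: 0.705
```

Run:
```python
from plan import *
from plant import ctrl
inv([.48,-.33,.33],-110,[90,0])
im=ctrl.read_camera("top");a=im[190:330,330:500,::-1]
im=ctrl.read_camera("scene");b=im[0:200,60:300,::-1]
cv2.imwrite("pics/t2.png",np.hstack([cv2.resize(a,(425,350)),cv2.resize(b,(375,350))]))
```

```text
9.9 [ 0.4664 -0.364   0.34  ] [ 0.5124  0.0723 -1.1878] 0.7047457966370727 [ 0.4792 -0.3279  0.3305] [[0.33, 0.94, -0.01], [0.94, -0.33, -0.03], [-0.03, 0.0, -1.0]]
90 v [0.0325 0.0013 0.0489] w [ -0.6 -88.1   0.1] dq 1.2 q [-1.01  0.18  1.58  0.62  1.87 -0.63] e 0.0 wrist [ 0.42 -0.49  0.55] marg 0.9
0 v [0.0338 0.     0.0519] w [  0. -90.   0.] dq 1.44 q [-0.41  0.04  1.83 -0.81  1.33  0.17] e 0.0 wrist [ 0.55 -0.13  0.5 ] marg 0.65
```

View pics/t2.png

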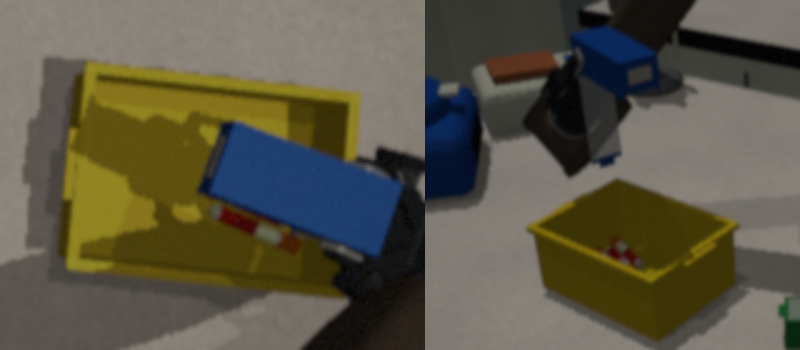

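The case is fully inverted with the lid hanging. A tube shows in the tub and the force matches an empty case. I turn it back.

Call:
apply_moves([
  [[0.0015,0,0.0023,0,-4,0,1],[0.003,0,0.0046,0,-7,0,1],[0.003,0,0.0046,0,-7,0,1],[0.003,0,0.0046,0,-7,0,1],[0.003,0,0.0046,0,-7,0,1],[0.003,0,0.0046,0,-7,0,1],[0.003,0,0.0046,0,-7,0,1],[0.003,0,0.0046,0,-7,0,1],[0.003,0,0.0046,0,-7,0,1],[0.003,0,0.0046,0,-7,0,1],[0.003,0,0.0046,0,-7,0,1],[0.003,0,0.0046,0,-7,0,1]],
])

```text
time: 11.2
eef_pos: [0.4766, -0.3295, 0.3859]
tcp_rot: [0.75, 0.529, 0.331, -0.219]
contact_force: [-0.1, 1.0, -0.9]
opening: 0.707
```

Call:
apply_moves([
  [[0.003,0,0.0046,0,-7,0,1],[0.003,0,0.0046,0,-8,0,1],[0.003,0,0.0046,0,-8,0,1],[0.003,0,0.0046,0,-8,0,1],[0.003,0,0.0046,0,-8,0,1],[0.003,0,0.0046,0,-8,0,1],[0.003,0,0.0046,0,-8,0,1],[0.003,0,0.0046,0,-8,0,1],[0.003,0,0.0046,0,-8,0,1],[0.003,0,0.0046,0,-8,0,1],[0.003,0,0.0046,0,-6,0,1]],
])

```text
time: 12.3
eef_pos: [0.4869, -0.3037, 0.3734]
tcp_rot: [0.771, 0.52, -0.281, 0.236]
contact_force: [-0.2, 0.1, -1.7]
opening: 0.71
```

Run:
```python
from plan import *
from plant import ctrl
s=log();C,B=caseof(s);print(s["time"],s["contact_force"],s["opening"],C,B.round(3).tolist())
im=ctrl.read_camera("top");a=im[170:330,230:500,::-1]
im=ctrl.read_camera("scene");b=im[0:260,100:400,::-1];cv2.imwrite("pics/s3full.png",im[:,:,::-1])
cv2.imwrite("pics/t3.png",np.hstack([cv2.resize(a,(440,261)),cv2.resize(b,(301,261))]))
for Cz in(.0715,.115):
    x,Rt=pose([.6192,-.0146,.046+Cz-.046+.0],-68,0,1,g=G);v,w=twist(s,x,Rt);print(x,v,w);show(x,Rt,0,s)
```

```text
12.3 [-0.2302  0.1407 -1.6868] 0.7104525095117025 [ 0.4729 -0.34    0.38  ] [[-0.346, 0.935, -0.081], [-0.938, -0.348, -0.009], [-0.037, 0.072, 0.997]]
[0.6048 0.0212 0.0634] [ 0.4574  0.1126 -0.006 ] [-26.5645  -0.4683 -33.2664]
t 12.3 tgt [0.6048 0.0212 0.0634] turn first: w [-26.5645  -0.4683 -33.2664] deg 42.6 then shift [0.401  0.231  0.0374] | now-frame shift [ 0.4635 -0.0253 -0.0089] 0.4643 q [ 0.152   0.3768  1.9621 -1.049   0.917   0.4911] ik 0.0 fit 0.0
[0.6048 0.0212 0.1069] [ 0.427   0.1144 -0.037 ] [-26.5645  -0.4683 -33.2664]
t 12.3 tgt [0.6048 0.0212 0.1069] turn first: w [-26.5645  -0.4683 -33.2664] deg 42.6 then shift [0.3702 0.231  0.0066] | now-frame shift [ 0.434  -0.0221 -0.0407] 0.4364 q [ 0.152   0.3022  1.9581 -0.9997  0.9579  0.4078] ik 0.0 fit 0.0
```

View pics/t3.png

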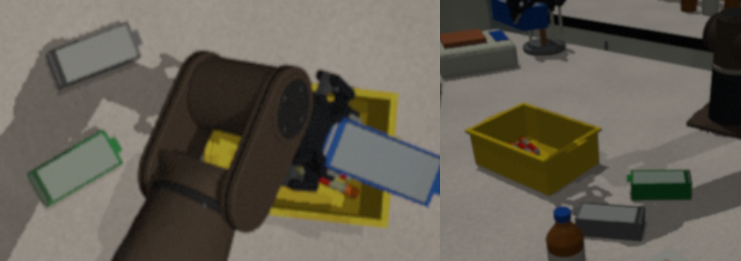

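The lid is shut and the case is empty, with tubes visible in the tub. I move to hover above the grey case.

Call:
apply_moves([
  [[0.018,0.005,-0.003,-1.2,0,-1.5,1],[0.036,0.0105,-0.0063,-2.4,0,-3,1],[0.036,0.0105,-0.0063,-2.4,0,-3,1],[0.036,0.0105,-0.0063,-2.4,0,-3,1],[0.036,0.0105,-0.0063,-2.4,0,-3,1],[0.036,0.0105,-0.0063,-2.4,0,-3,1],[0.036,0.0105,-0.0063,-2.4,0,-3,1],[0.036,0.0105,-0.0063,-2.4,0,-3,1],[0.036,0.0105,-0.0063,-2.4,0,-3,1],[0.036,0.0105,-0.0063,-2.4,0,-3,1],[0.036,0.0105,-0.0063,-2.4,0,-3,1],[0.018,0.005,-0.003,-1.2,0,-1.5,1]],
])

```text
time: 13.6
eef_pos: [0.6282, 0.021, 0.1748]
tcp_rot: [0.526, 0.764, -0.191, 0.32]
contact_force: [0.4, -0.6, -1.2]
opening: 0.705
```

Run:
```python
from go import *
s=log();C,B=caseof(s);print(s["time"],C,B.round(3).tolist())
x,Rt=pose([.6192,-.0146,.16],-68,0,1,g=G);v,w=twist(s,x,Rt);print(v,w)
```

```text
13.6 [ 0.6423 -0.015   0.182 ] [[0.375, 0.927, -0.033], [-0.927, 0.373, -0.037], [-0.022, 0.044, 0.999]]
[ 0.022  -0.0222  0.0098] [ 1.7633 -1.2616 -1.8016]
```

Call:
apply_moves([
  [[0.011,-0.011,0.005,0.9,-0.6,-0.9,1],[0.011,-0.011,0.005,0.9,-0.6,-0.9,1],[0,0,0,0,0,0,1],[0,0,0,0,0,0,1]],
])

```text
time: 14.0
eef_pos: [0.604, 0.0185, 0.1524]
tcp_rot: [0.519, 0.764, -0.216, 0.316]
contact_force: [0.4, 0.9, -0.2]
opening: 0.707
```

Run:
```python
from go import *
from plant import ctrl
import pickle
s=log();C,B=caseof(s);print(s["time"],C,B.round(3).tolist())
c=ctrl.get_calibration("wrist");im=ctrl.read_camera("wrist");cv2.imwrite("pics/w2.png",im[:,:,::-1]);pickle.dump((c,s),open("w2.pkl","wb"))
cv2.imwrite("pics/w2c.png",cv2.resize(im[60:340,130:460,::-1],None,fx=2.1,fy=2.1,interpolation=cv2.INTER_CUBIC))
```

```text
14.0 [ 0.6183 -0.0173  0.1606] [[0.369, 0.929, 0.002], [-0.929, 0.369, 0.001], [0.0, -0.002, 1.0]]
```

View pics/w2c.png

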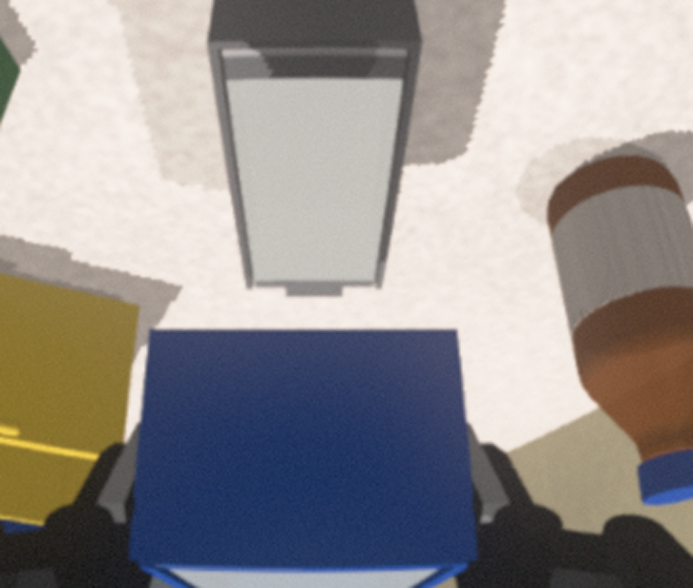

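Wrist crop (2.1x, offset 130,60) shows the grey rim at hinge (208,42)-(421,42) and tab end (249,288)-(381,287). The held blue case's lower hinge edge is at (150,330)-(458,330) and its upper edge at (133,558)-(477,560). I cast both cases.

Run:
```python
from go import *
import pickle;c,s=pickle.load(open("w2.pkl","rb"))
f=lambda q,z:cast(c,(np.array(q)+.5)/2.1-.5+[130,60],z,True)
g=f([(208,42),(421,42),(249,288),(381,287)],.046);print(g)
h=g[:2].mean(0);t=g[2:].mean(0);ax=t-h;L=np.linalg.norm(ax);ang=lambda v:np.degrees(np.arctan2(v[1],v[0]))
print("grey len",L,"yaw",ang(ax),"from ends",ang(g[1]-g[0])-90,ang(g[3]-g[2])-90,"widths",np.linalg.norm(g[1]-g[0]),np.linalg.norm(g[3]-g[2]),"centre mid",(h+t)/2,"from hinge",h+.07*ax/L)
C,B=caseof(s);b0=f([(150,330),(458,330)],C[2]-.023);b1=f([(133,558),(477,560)],C[2]+.023)
for b in(b0,b1):print("blue edge",b.mean(0),np.linalg.norm(b[1]-b[0]),ang(b[1]-b[0])-90)
print("pred hinge edge",C-.07*B[:,0],"yaw",ang(B[:,0]))
```

```text
[[ 0.5663  0.0375  0.046 ]
 [ 0.6219  0.0601  0.046 ]
 [ 0.6199 -0.0902  0.046 ]
 [ 0.674  -0.0673  0.046 ]]
grey len 0.13810582598445717 yaw -67.48908184920573 from ends -67.86481343584893 -67.12145866234582 widths 0.060100165556705894 0.05874091512554932 centre mid [ 0.6205 -0.015   0.046 ] from hinge [ 0.6209 -0.0158  0.046 ]
blue edge [0.5909 0.0492 0.1376] 0.0626600166328082 -67.99790132636367
blue edge [0.5921 0.0477 0.1836] 0.0628118526481741 -70.00593458049279
pred hinge edge [0.5924 0.0477 0.1605] yaw -68.35476638959175
```

Run:
```python
from go import *
s=log();x,Rt=pose([.6204,-.0152,.16],-67.7,0,1,g=G);print(twist(s,x,Rt));x,Rt=pose([.6204,-.0152,.079],-67.7,0,1,g=G);print(twist(s,x,Rt))
```

```text
(array([ 0.0011,  0.0026, -0.0006]), array([-0.5812,  0.0108, -0.3815]))
(array([0.0584, 0.0027, 0.0567]), array([-0.5812,  0.0108, -0.3815]))
```

Call:
apply_moves([
  [[0.001,0.0026,0,-0.6,0,-0.4,1],[0.012,0,0.012,0,0,0,1],[0.018,0,0.018,0,0,0,1],[0.018,0,0.018,0,0,0,1],[0.007,0,0.007,0,0,0,1],[0,0,0,0,0,0,1],[0,0,0,0,0,0,1]],
])

```text
time: 14.75
eef_pos: [0.6133, 0.0178, 0.0795]
tcp_rot: [0.517, 0.765, -0.209, 0.323]
contact_force: [-0.3, 1.0, 0.1]
opening: 0.705
```

Run:
```python
from go import *
s=log();C,B=caseof(s);print(s["time"],s["contact_force"],C,B.round(4).tolist());x,Rt=pose([.6204,-.0152,.069],-67.7,0,1,g=G);print(twist(s,x,Rt))
```

```text
14.75 [-0.3197  1.0183  0.0574] [ 0.6278 -0.0178  0.0879] [[0.3792, 0.9252, -0.0154], [-0.9253, 0.3792, -0.0011], [0.0048, 0.0147, 0.9999]]
(array([ 0.0169, -0.0061,  0.0094]), array([ 0.5842,  0.2749, -0.606 ]))
```

Call:
apply_moves([
  [[0.005,-0.006,-0.002,0.6,0.3,-0.6,1],[0.006,0,0.006,0,0,0,1],[0.003,0,0.003,0,0,0,1],[0,0,0,0,0,0,1],[0,0,0,0,0,0,1]],
])

```text
time: 15.25
eef_pos: [0.6078, 0.0208, 0.0678]
tcp_rot: [0.515, 0.767, -0.211, 0.32]
contact_force: [-0.8, -0.1, -1.4]
opening: 0.706
```

Run:
```python
from go import *
s=log();C,B=caseof(s);print(s["time"],s["contact_force"],C,B.round(4).tolist());x,Rt=pose([.6204,-.0152,.069],-67.7,0,1,g=G);print(twist(s,x,Rt))
```

```text
15.25 [-0.8073 -0.1329 -1.4041] [ 0.6224 -0.0148  0.076 ] [[0.3799, 0.925, -0.0054], [-0.925, 0.3799, -0.0009], [0.0012, 0.0054, 1.0]]
(array([ 0.0052, -0.002 ,  0.0046]), array([ 0.235 ,  0.0693, -0.1986]))
```

Call:
apply_moves([
  [[0.001,-0.002,0.0005,0.2,0,-0.2,1],[0.0015,0,0.0015,0,0,0,1],[0.001,0,0.001,0,0,0,1],[0,0,0,0,0,0,1],[0,0,0,0,0,0,1]],
])

```text
time: 15.75
eef_pos: [0.6059, 0.0204, 0.0631]
tcp_rot: [0.514, 0.767, -0.213, 0.319]
contact_force: [0.6, -0.4, -1.5]
opening: 0.709
```

Run:
```python
from go import *
s=log();C,B=caseof(s);print(s["time"],s["contact_force"],C,B.round(4).tolist());x,Rt=pose([.6204,-.0152,.069],-67.7,0,1,g=G);print(twist(s,x,Rt))
```

```text
15.75 [ 0.613 -0.354 -1.502] [ 0.6205 -0.0153  0.0713] [[0.3799, 0.925, -0.001], [-0.925, 0.3799, 0.0012], [0.0014, 0.0005, 1.0]]
(array([ 0.0017, -0.0001,  0.0015]), array([0.0391, 0.0826, 0.0006]))
```

Call:
apply_moves([
  [[0.0008,0,0.0008,0,0,0,1],[0.0008,0,0.0008,0,0,0,1],[0,0,0,0,0,0,1],[0,0,0,0,0,0,1]],
])

```text
time: 16.15
eef_pos: [0.606, 0.0204, 0.0607]
tcp_rot: [0.514, 0.767, -0.213, 0.319]
contact_force: [-0.3, -0.1, -1.5]
opening: 0.704
```

Run:
```python
from go import *
s=log();C,B=caseof(s);print(s["time"],s["contact_force"],s["wrist_torque"],C,B.round(4).tolist())
```

```text
16.15 [-0.2762 -0.1103 -1.4716] [ 0.5061  0.2147 -0.0421] [ 0.6206 -0.0153  0.0689] [[0.38, 0.925, -0.0011], [-0.925, 0.38, 0.0012], [0.0015, 0.0006, 1.0]]
```

Call:
apply_moves([
  [[0.0005,0,0.0005,0,0,0,1],[0.0005,0,0.0005,0,0,0,1],[0,0,0,0,0,0,1]],
])

```text
time: 16.45
eef_pos: [0.6061, 0.0204, 0.0594]
tcp_rot: [0.514, 0.767, -0.213, 0.319]
contact_force: [-0.5, 0.1, -0.7]
opening: 0.708
```

Call:
apply_moves([
  [[0.0005,0,0.0005,0,0,0,1],[0,0,0,0,0,0,1]],
])

```text
time: 16.65
eef_pos: [0.6064, 0.0204, 0.0595]
tcp_rot: [0.514, 0.767, -0.213, 0.319]
contact_force: [-0.2, -0.1, -1.1]
opening: 0.705
```

Call:
apply_moves([
  [[0.0007,0,0.0007,0,0,0,1],[0.0005,0,0.0005,0,0,0,1],[0,0,0,0,0,0,1]],
])

```text
time: 16.95
eef_pos: [0.6068, 0.0203, 0.0595]
tcp_rot: [0.514, 0.766, -0.214, 0.32]
contact_force: [0.1, 0.3, -0.2]
opening: 0.702
```

Run:
```python
from go import *
s=log();C,B=caseof(s);print(s["time"],s["contact_force"],s["wrist_torque"],C,B.round(4).tolist())
```

```text
16.95 [ 0.0933  0.2604 -0.2296] [ 0.3578  0.2659 -0.0496] [ 0.6214 -0.0154  0.0679] [[0.3791, 0.9253, -0.0033], [-0.9253, 0.3792, 0.0047], [0.0056, 0.0013, 1.0]]
```

Contact is made: height is steady at 0.0595 and the weight is off the wrist. I open slowly and back out along the tool axis.

Call:
apply_moves([
  [[0,0,0,0,0,0,-0.3],[0,0,0,0,0,0,-0.5],[0,0,0,0,0,0,-0.8],[0,0,0,0,0,0,-1],[0,0,0,0,0,0,-1],[0,0,-0.015,0,0,0,-1],[0,0,-0.035,0,0,0,-1],[0,0,-0.045,0,0,0,-1],[0,0,-0.03,0,0,0,-1],[0,0,0,0,0,0,-1]],
])

```text
time: 17.95
eef_pos: [0.571, 0.1063, 0.1511]
tcp_rot: [0.515, 0.767, -0.213, 0.319]
contact_force: [0.5, -0.4, 0.0]
opening: 1.002
```

Run:
```python
from go import *
from plant import ctrl
import pickle
s=log();print(s["time"],s["eef_pos"],s["contact_force"])
c=ctrl.get_calibration("wrist");im=ctrl.read_camera("wrist");pickle.dump((c,s),open("w3.pkl","wb"))
cv2.imwrite("pics/w3c.png",cv2.resize(im[60:340,130:460,::-1],None,fx=2.1,fy=2.1,interpolation=cv2.INTER_CUBIC))
# green grasp
x,Rt=pose([.4419,.0092,.023],-59.3,0,1);show(x,Rt,.12,s)
```

```text
17.95 [0.571  0.1063 0.1511] [ 0.5193 -0.4017  0.0377]
t 17.95 tgt [0.3799 0.1136 0.0964] turn first: w [-5.9294  0.1253 -5.9943] deg 8.4 then shift [ 0.1121 -0.1606 -0.0348] | now-frame shift [ 0.0945 -0.1742 -0.0176] 0.1989 q [ 0.4811 -0.0457  2.3785 -0.969   1.0285  0.5672] ik 0.0 fit 0.0
```

View pics/w3c.png

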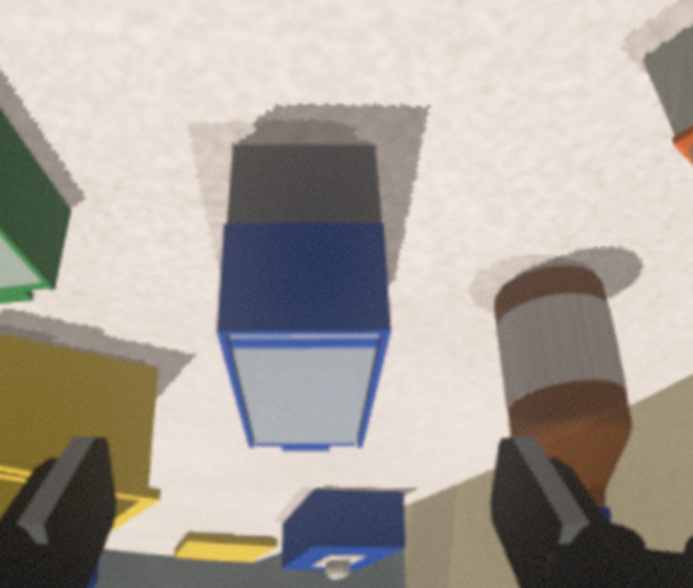

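The blue case sits squarely on grey with its lid shut: grey foot (233,144)-(376,145), joint line (226,222)-(383,222), blue hinge rim (219,331)-(390,331), tab rim (250,446)-(362,446). I compute the stack pose and the green grasp.

Run:
```python
from go import *
import pickle;c,s=pickle.load(open("w3.pkl","rb"))
f=lambda q,z:cast(c,(np.array(q)+.5)/2.1-.5+[130,60],z,True);ang=lambda v:np.degrees(np.arctan2(v[1],v[0]))
for n,q,z in(("foot",[(233,144),(376,145)],0),("joint",[(226,222),(383,222)],.046),("rim",[(219,331),(390,331)],.092),("tab",[(250,446),(362,446)],.092)):
    e=f(q,z);print(n,e.mean(0),np.linalg.norm(e[1]-e[0]),ang(e[1]-e[0])-90)
    if n=="rim":h=e.mean(0)
    if n=="tab":a=e.mean(0)-h;print(np.linalg.norm(a),ang(a),(h+e.mean(0))/2)
p,_=fit()
for lean in(45,35):
  for b in(0,.12):
    x,Rt=pose([.4419,.0092,.023],-59.3,0,1,lean);x=x-b*Rt.as_matrix()[:,2];print(lean,b,ik(x,Rt,p,s["qpos"]))
  x,Rt=pose([.6206,-.0153,.115],-67.7,0,1,lean);print(ik(x,Rt,p,s["qpos"]))
```

```text
foot [ 0.5943  0.049  -0.    ] 0.06101491038688703 -68.29852938885509
joint [0.5916 0.0553 0.046 ] 0.05964905083752662 -67.71006689145642
rim [0.5917 0.0548 0.092 ] 0.05934920398469367 -67.73854346501349
tab [ 0.6443 -0.0708  0.092 ] 0.05928132614475671 -67.8522572969415
0.1361648274463339 -67.26604017600678 [ 0.618 -0.008  0.092]
45 0 (array([ 0.2578,  0.1664,  2.3925, -1.2484,  0.7993,  0.7404]), np.float64(3.396519902822503e-15))
45 0.12 (array([ 0.4811, -0.0457,  2.3785, -0.969 ,  1.0285,  0.5672]), np.float64(1.1561049113024611e-09))
(array([ 0.1465,  0.3078,  1.9584, -1.007 ,  0.9477,  0.4085]), np.float64(9.442060200607724e-16))
35 0 (array([ 0.1793,  0.095 ,  2.3949, -1.0098,  0.6877,  0.4614]), np.float64(1.124657393920363e-09))
35 0.12 (array([ 0.3576, -0.154 ,  2.3821, -0.7664,  0.9508,  0.2935]), np.float64(1.3931730790057313e-09))
(array([ 0.0937,  0.2718,  1.9457, -0.7814,  0.8933,  0.2006]), np.float64(9.619857986442654e-11))
```

Measured from this view, the blue hinge face sits about 6 mm toward the hinge end relative to grey: foot (0.594,0.049), blue (0.5917,0.055). I'll nudge it flush with the shut fingertips before adding green.

Call:
apply_moves([
  [[0,0,0,0,0,0,1],[0,0,0,0,0,0,1],[0,0,0,0,0,0,1],[0.009,0,0.018,0,0,0,1],[0.012,0,0.03,0,0,0,1],[0.012,0,0.03,0,0,0,1],[0.002,0,0.007,0,0,0,1],[0,0,0,0,0,0,1],[0,0,0,0,0,0,1]],
])

```text
time: 18.9
eef_pos: [0.5803, 0.0651, 0.0516]
tcp_rot: [0.515, 0.767, -0.219, 0.313]
contact_force: [0.1, 0.5, 0.7]
opening: -0.001
```

```bash
cat > stk.py <<'E'
from go import *
from plant import ctrl
xc=np.array([np.cos(np.radians(-67.7)),np.sin(np.radians(-67.7)),0])
def lines(tag,im=None,c=None,cols=(290,296,302)):
    """row transitions down centre columns: bench->grey foot, grey->blue joint"""
    if im is None: c=ctrl.get_calibration("wrist");im=ctrl.read_camera("wrist")[:,:,::-1];cv2.imwrite(f"pics/{tag}.png",im)
    h=cv2.cvtColor(np.ascontiguousarray(im),cv2.COLOR_BGR2HSV).astype(int)
    for k in cols:
        H=h[:,k-1:k+2].mean(1);blue=(H[:,0]>100)&(H[:,0]<130)&(H[:,1]>100);green=(H[:,0]>45)&(H[:,0]<85)&(H[:,1]>80)
        dark=(H[:,2]<110)&~blue&~green
        r=[i for i in range(1,400) if (blue[i]!=blue[i-1]) or (green[i]!=green[i-1])]
        print(k,"blue/green transitions",r[:8],"V",H[80:170:4,2].astype(int).tolist() if k==cols[1] else "")
E
python3 - <<'E'
from stk import *
s=log();face=np.array([.5917,.0550,.066]);tgt=np.array([.5943,.0488,.066]);d=face-s["eef_pos"]
print(s["time"],s["opening"],s["eef_pos"],s["contact_force"],"gap along xc",d@xc,"z",d[2],"lat",d@[.925,.379,0],"to target",(tgt-s["eef_pos"])@xc)
lines("w4")
E
```

```text
18.9 -0.0005129280426402917 [0.5803 0.0651 0.0516] [0.0827 0.4923 0.7419] gap along xc 0.013698517227227381 z 0.014351080189104547 lat 0.0066977482984445095 to target 0.02042140349599466
290 blue/green transitions [] V 
296 blue/green transitions [] V [120, 124, 127, 127, 133, 156, 155, 152, 145, 124, 127, 127, 128, 123, 126, 128, 128, 123, 156, 163, 161, 159, 154]
302 blue/green transitions [] V
```

View pics/w4.png

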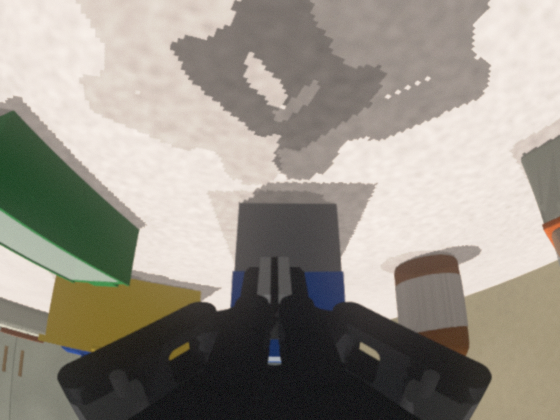

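The shut fingertips face the blue hinge end, 7 mm left of centre and 14 mm low. The grey foot is at row ~204 and the joint line at row ~271, both visible beside the fingers. I centre and raise the fingers, then advance while watching that overhang.

Call:
apply_moves([
  [[-0.005,0.0035,-0.005,0,0,0,1],[-0.005,0.0035,-0.005,0,0,0,1],[-0.003,0,0.003,0,0,0,1],[0,0,0,0,0,0,1],[0,0,0,0,0,0,1]],
])

```text
time: 19.45
eef_pos: [0.5928, 0.0662, 0.0732]
tcp_rot: [0.516, 0.766, -0.215, 0.317]
contact_force: [-1.0, -1.3, 0.5]
opening: 0.003
```

```bash
cat >> stk.py <<'E'
def over(cols=(246,252,320,326),im=None,c=None):
    """hinge-face positions along xc: blue lower edge (z=.046) minus grey foot (z=0); + = blue farther to the tab"""
    if im is None: c=ctrl.get_calibration("wrist");im=ctrl.read_camera("wrist")[:,:,::-1]
    h=cv2.cvtColor(np.ascontiguousarray(im),cv2.COLOR_BGR2HSV).astype(float);out=[]
    for k in cols:
        H=h[:,k-1:k+2].mean(1);b=(H[:,0]>100)&(H[:,0]<130)&(H[:,1]>100)
        j=next((i for i in range(120,400) if b[i:i+6].all()),None)
        if j is None: continue
        V=cv2.GaussianBlur(H[:,2:3],(1,5),0)[:,0];g=np.diff(V)[j-90:j-15];f=j-90+int(np.argmin(g))+1
        J=cast(c,[(k,j-.5)],.046,True)[0];F=cast(c,[(k,f-.5)],0,True)[0]
        out.append((k,f,j,round((J-F)@xc*1000,1),round(F@xc*1000,1)))
    print(out); return np.mean([o[3] for o in out])
def st():
    s=log();face=np.array([.5917,.0550,.066]);tgt=np.array([.5943,.0488,.066]);d=face-s["eef_pos"]
    print(s["time"],s["eef_pos"],s["contact_force"],"gap",d@xc,"z",d[2],"lat",d@[.925,.379,0],"to target",(tgt-s["eef_pos"])@xc)
E
python3 - <<'E'
from stk import *
st();over()
import pickle;c,s=pickle.load(open("w3.pkl","rb"))
E
```

```text
19.45 [0.5928 0.0662 0.0732] [-1.0184 -1.3141  0.4737] gap 0.009963861855082077 z -0.007193915675896195 lat -0.005238968794429657 to target 0.016686748123849356
[(246, 149, 233, np.float64(17.0), np.float64(157.1)), (252, 149, 233, np.float64(16.9), np.float64(157.2)), (320, 232, 271, np.float64(-29.4), np.float64(275.2))]
```

Call:
apply_moves([
  [[0,-0.004,0,0,0,0,1],[-0.0025,0,0.0025,0,0,0,1],[-0.0025,0,0.0025,0,0,0,1],[0,0,0,0,0,0,1],[0,0,0,0,0,0,1]],
])

```text
time: 20.0
eef_pos: [0.5907, 0.0574, 0.0723]
tcp_rot: [0.516, 0.767, -0.216, 0.316]
contact_force: [-0.6, 0.6, 1.0]
opening: 0.001
```

```bash
cat >> stk.py <<'E'
def edge(cols=(240,246,252,258,318,324,330),zj=.046,col="blue"):
    c=ctrl.get_calibration("wrist");im=ctrl.read_camera("wrist")[:,:,::-1]
    h=cv2.cvtColor(np.ascontiguousarray(im),cv2.COLOR_BGR2HSV).astype(float);o=[]
    for k in cols:
        H=h[:,k-1:k+2].mean(1);b=(H[:,0]>100)&(H[:,0]<130)&(H[:,1]>100) if col=="blue" else (H[:,0]>45)&(H[:,0]<85)&(H[:,1]>80)
        j=next((i for i in range(120,400) if b[i:i+6].all()),None)
        if j: o.append((k,j,round(cast(c,[(k,j-.5)],zj,True)[0]@xc*1000-180.4,1)))
    print("edge rel grey mm",o)
E
python3 - <<'E'
from stk import *
st();edge()
E
```

```text
20.0 [0.5907 0.0574 0.0723] [-0.5752  0.6409  0.9908] gap 0.0025568975487383822 z -0.006293924878328472 lat -1.1448738346667363e-05 to target 0.00927978381750566
edge rel grey mm [(240, 231, np.float64(-3.4)), (246, 231, np.float64(-3.5)), (252, 231, np.float64(-3.5)), (258, 231, np.float64(-3.6)), (318, 231, np.float64(-3.7)), (324, 231, np.float64(-3.7)), (330, 262, np.float64(48.8))]
```

Call:
apply_moves([
  [[-0.0012,0,0.0012,0,0,0,1],[-0.0011,0,0.0011,0,0,0,1],[0,0,0,0,0,0,1],[0,0,0,0,0,0,1]],
])

```text
time: 20.45
eef_pos: [0.5921, 0.0544, 0.0723]
tcp_rot: [0.516, 0.767, -0.216, 0.316]
contact_force: [0.0, 2.0, 0.6]
opening: 0.001
```

Run:
```python
from stk import *
st();edge()
```

```text
20.45 [0.5921 0.0544 0.0723] [0.0328 1.9912 0.6344] gap -0.0007614874824447506 z -0.006254991019438438 lat -0.00016832266855522517 to target 0.005961398786322528
edge rel grey mm [(240, 231, np.float64(-0.2)), (246, 231, np.float64(-0.2)), (252, 231, np.float64(-0.3)), (258, 231, np.float64(-0.3)), (318, 231, np.float64(-0.5)), (324, 231, np.float64(-0.5)), (330, 266, np.float64(60.9))]
```

Call:
apply_moves([
  [[0,0,-0.015,0,0,0,1],[0,0,-0.04,0,0,0,-1],[0,0,-0.045,0,0,0,-1],[0,0,-0.03,0,0,0,-1],[0,0,0,0,0,0,-1]],
])

```text
time: 21.0
eef_pos: [0.5555, 0.1436, 0.1688]
tcp_rot: [0.516, 0.767, -0.216, 0.314]
contact_force: [0.6, 0.3, 0.3]
opening: 0.684
```

Run:
```python
from stk import *
s=log();edge(cols=(245,265,285,305));c=ctrl.get_calibration("wrist");im=ctrl.read_camera("wrist")[:,:,::-1];cv2.imwrite("pics/w5.png",im)
h=cv2.cvtColor(np.ascontiguousarray(im),cv2.COLOR_BGR2HSV).astype(int);m=(h[...,0]>45)&(h[...,0]<85)&(h[...,1]>80)
p=blob(m,(150,150));print("green blob",cv2.boundingRect(p),cv2.approxPolyDP(p,4,True)[:,0].tolist())
x,Rt=pose([.4419,.0092,.023],-59.3,0,1);show(x,Rt,.12,s);print(s["eef_pos"])
```

```text
edge rel grey mm [(245, 222, np.float64(89.4)), (265, 181, np.float64(0.7)), (285, 181, np.float64(0.6)), (305, 181, np.float64(0.3))]
green blob (54, 105, 118, 103) [[54, 131], [103, 182], [63, 141], [109, 129], [167, 198], [125, 203], [153, 207], [171, 201], [144, 168], [149, 165], [144, 168], [139, 162], [145, 150], [135, 157], [142, 153], [143, 143], [133, 148], [141, 129], [134, 127], [133, 133], [128, 128], [132, 122], [128, 125], [116, 108], [118, 114], [108, 111], [107, 119], [106, 105], [101, 112], [94, 108], [91, 120], [86, 116], [81, 123]]
t 21.0 tgt [0.3799 0.1136 0.0964] turn first: w [-6.4651 -0.166  -5.9237] deg 8.8 then shift [ 0.0963 -0.1664  0.0061] | now-frame shift [ 0.0787 -0.1736  0.0255] 0.1923 q [ 0.4811 -0.0457  2.3785 -0.969   1.0285  0.5672] ik 0.0 fit 0.0
[0.5555 0.1436 0.1688]
```

Call:
apply_moves([
  [[0,0,0,-3.2,0,-3,-1],[0,-0.01,0,-3.2,0,-3,-1],[0.018,-0.033,0.001,0,0,0,-1],[0.02,-0.033,0.001,0,0,0,-1],[0.02,-0.033,0.001,0,0,0,-1],[0.02,-0.033,0.001,0,0,0,-1],[0.015,-0.022,0.001,0,0,0,-1],[0,0,0,0,0,0,-1],[0,0,0,0,0,0,-1]],
])

```text
time: 22.0
eef_pos: [0.3676, 0.0992, 0.0834]
tcp_rot: [0.456, 0.805, -0.201, 0.322]
contact_force: [-0.6, -0.7, 0.4]
opening: 0.995
```

Run:
```python
from stk import *
import pickle
s=log();c=ctrl.get_calibration("wrist");im=ctrl.read_camera("wrist")[:,:,::-1];cv2.imwrite("pics/w6.png",im);pickle.dump((c,s),open("w6.pkl","wb"))
x,Rt=pose([.4419,.0092,.023],-59.3,0,1);show(x,Rt,.12,s);print(s["eef_pos"])
```

```text
t 22.0 tgt [0.3799 0.1136 0.0964] turn first: w [-1.5681 -0.4029  0.9066] deg 1.9 then shift [-0.0049  0.0179 -0.0135] | now-frame shift [-0.0051  0.0174 -0.014 ] 0.0229 q [ 0.4811 -0.0457  2.3785 -0.969   1.0285  0.5672] ik 0.0 fit 0.0
[0.3676 0.0992 0.0834]
```

View pics/w6.png

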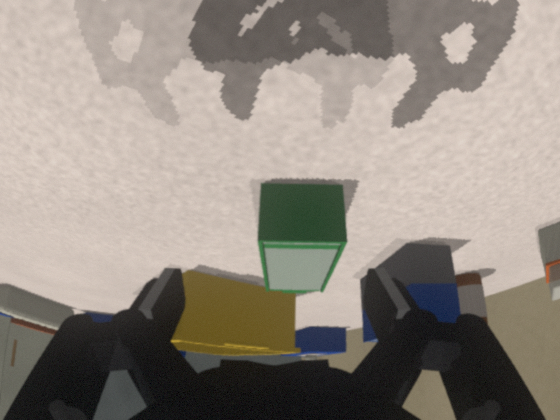

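The green hinge end is in view: foot (262,183)-(342,184), rim (258,242)-(346,242), tab end (265,289)-(325,290).

Run:
```python
from go import *
import pickle;c,s=pickle.load(open("w6.pkl","rb"))
ang=lambda v:np.degrees(np.arctan2(v[1],v[0]))
e=[cast(c,q,z,True) for q,z in(([(262,183),(342,184)],0),([(258,242),(346,242)],.046),([(265,289),(325,290)],.046))]
for k in e:print(k.mean(0),np.linalg.norm(k[1]-k[0]),ang(k[1]-k[0])-90)
a=e[2].mean(0)-e[1].mean(0);print(np.linalg.norm(a),ang(a))
yaw=-59.3;d=np.array([np.cos(np.radians(yaw)),np.sin(np.radians(yaw)),0]);h=(e[0].mean(0)+e[1].mean(0))/2;h[2]=.023
C=h+.07*d;print("C",C)
x,Rt=pose(C,yaw,0,1);show(x,Rt,0,s)
```

```text
[0.4053 0.069  0.    ] 0.05928162622832125 -57.77282919103316
[0.4059 0.0672 0.046 ] 0.05976542240912526 -56.254685229527084
[ 0.4732 -0.0423  0.046 ] 0.06272490628050363 -58.97866840375431
0.12857882341719512 -58.4024668767813
C [0.4413 0.0079 0.023 ]
t 22.0 tgt [0.4226 0.0394 0.0116] turn first: w [-1.5681 -0.4029  0.9066] deg 1.9 then shift [-0.0055  0.0167  0.1071] | now-frame shift [-0.0065  0.0196  0.1065] 0.1085 q [ 0.2549  0.1642  2.3951 -1.2509  0.7976  0.7404] ik 0.0 fit 0.0
```

Call:
apply_moves([
  [[-0.006,0.012,0,-1.9,-0.4,0.5,-1],[0,0.005,0,0,0,0,-1],[0,0,0.02,0,0,0,-1],[0,0,0.02,0,0,0,-1],[0,0,0,0,0,0,-1]],
])

```text
time: 22.55
eef_pos: [0.4098, 0.0818, 0.0627]
tcp_rot: [0.455, 0.804, -0.183, 0.337]
contact_force: [0.7, -0.5, 0.7]
opening: 1.002
```

Run:
```python
from go import *
x,Rt=pose([.4415,.0075,.025],-58.7,0,1);show(x,Rt,0)
```

```text
t 22.55 tgt [0.4225 0.0387 0.0136] turn first: w [ 0.4721  0.1045 -0.5619] deg 0.7 then shift [ 0.0041 -0.0115  0.0654] | now-frame shift [ 0.0041 -0.0121  0.0653] 0.0665 q [ 0.2519  0.154   2.401  -1.2558  0.7919  0.7314] ik 0.0 fit 0.0
```

Call:
apply_moves([
  [[0.003,-0.01,0,0.4,0,-0.5,-1],[0,0,0,0,0,0,-1],[0,0,0.025,0,0,0,-1],[0,0,0.025,0,0,0,-1],[0,0,0,0,0,0,-1]],
])

```text
time: 23.05
eef_pos: [0.4223, 0.0503, 0.0283]
tcp_rot: [0.453, 0.804, -0.184, 0.338]
contact_force: [-0.4, -0.1, -0.2]
opening: 1.0
```

Run:
```python
from go import *
x,Rt=pose([.4415,.0075,.025],-58.7,0,1);show(x,Rt,0)
```

```text
t 23.05 tgt [0.4225 0.0387 0.0136] turn first: w [ 0.5195  0.2206 -0.2551] deg 0.6 then shift [ 0.0034 -0.0059  0.0175] | now-frame shift [ 0.0034 -0.006   0.0174] 0.0188 q [ 0.2519  0.154   2.401  -1.2558  0.7919  0.7314] ik 0.0 fit 0.0
```

Call:
apply_moves([
  [[0.003,-0.0055,0.008,0.4,0.2,-0.2,-1],[0,0,0.008,0,0,0,-1],[0,0,0,0,0,0,-1],[0,0,0,0,0,0,-1]],
])

```text
time: 23.45
eef_pos: [0.4231, 0.0406, 0.016]
tcp_rot: [0.452, 0.805, -0.186, 0.335]
contact_force: [-0.7, 0.1, -0.3]
opening: 0.999
```

Run:
```python
from go import *
x,Rt=pose([.4415,.0075,.025],-58.7,0,1);show(x,Rt,0)
```

```text
t 23.45 tgt [0.4225 0.0387 0.0136] turn first: w [ 0.2971  0.0777 -0.0886] deg 0.3 then shift [ 0.0008 -0.0015  0.0026] | now-frame shift [ 0.0008 -0.0015  0.0026] 0.0032 q [ 0.2519  0.154   2.401  -1.2558  0.7919  0.7314] ik 0.0 fit 0.0
```

Call:
apply_moves([
  [[0,-0.0015,0.0015,0.3,0,0,0],[0,0,0,0,0,0,0.5],[0,0,0,0,0,0,1],[0,0,0,0,0,0,1],[0,0,0,0,0,0,1],[0,0,0,0,0,0,1]],
], force=40)

```text
time: 24.05
eef_pos: [0.4227, 0.0398, 0.0156]
tcp_rot: [0.453, 0.805, -0.187, 0.335]
contact_force: [0.2, -0.5, -0.5]
opening: 0.711
```

Run:
```python
from go import *
s=log();x,Rt=pose([.4415,.0075,.023],-58.7,0,1);T=R.from_quat(s["tcp_rot"]);B=T*Rt.inv()
h=R.from_euler("Z",-58.7,degrees=True)
print(s["time"],s["opening"],s["contact_force"],s["eef_pos"],"G",h.inv().apply(s["eef_pos"]-[.4415,.0075,0])-[.019*.7071,0,-.019*.7071],"tilt",B.as_rotvec(degrees=True))
```

```text
24.05 0.7107253070279937 [ 0.1905 -0.4818 -0.4868] [0.4227 0.0398 0.0156] G [-0.0508  0.0007  0.0291] tilt [ 0.0032 -0.1636  0.0263]
```

Call:
apply_moves([
  [[-0.01,0,-0.01,0,0,0,1],[-0.02,0,-0.02,0,0,0,1],[-0.03,0,-0.03,0,0,0,1],[-0.03,0,-0.03,0,0,0,1],[-0.018,0,-0.018,0,0,0,1],[0,0,0,0,0,0,1]],
])

```text
time: 24.65
eef_pos: [0.4194, 0.0394, 0.17]
tcp_rot: [0.453, 0.807, -0.188, 0.33]
contact_force: [0.5, -0.0, -1.2]
opening: 0.705
```

```bash
cat >> go.py <<'E'
G2=(-.0508,0,.029)
def tog(z,C=(.6208,-.0156),th=-67.7):
    s=log();P,B=caseof(s,g=G2);print("t",round(s["time"],2),"F",s["contact_force"].round(2),"open",round(s["opening"],3),"case",P,"yaw",np.degrees(np.arctan2(B[1,0],B[0,0])).round(2),"tilt",B[2,:2].round(4))
    x,Rt=pose([*C,z],th,0,1,g=G2);v,w=twist(s,x,Rt);print("v",v,"w",w.round(2),"along xc/yc err",((np.array([*C,z])-P)@B).round(4))
E
python3 - <<'E'
from go import *
tog(.17)
E
```

```text
t 24.65 F [ 0.54 -0.01 -1.15] open 0.705 case [0.4388 0.0074 0.1772] yaw -58.75 tilt [-0.0062 -0.0041]
v [-0.0678  0.1581  0.0774] w [ 6.15 -0.34  6.52] along xc/yc err [ 0.1141  0.1436 -0.0059]
```

Call:
apply_moves([
  [[-0.007,0.016,0.008,0.6,0,0.7,1],[-0.0136,0.0316,0.0155,1.25,0,1.3,1],[-0.0136,0.0316,0.0155,1.25,0,1.3,1],[-0.0136,0.0316,0.0155,1.25,0,1.3,1],[-0.0136,0.0316,0.0155,1.25,0,1.3,1],[0,0,0,0,0,0,1],[0,0,0,0,0,0,1]],
])

```text
time: 25.35
eef_pos: [0.5867, 0.0224, 0.1434]
tcp_rot: [0.511, 0.773, -0.215, 0.307]
contact_force: [0.2, -0.3, -1.7]
opening: 0.707
```

Run:
```python
from go import *
tog(.145)
```

```text
t 25.35 F [ 0.19 -0.32 -1.73] open 0.707 case [ 0.6012 -0.0121  0.1502] yaw -67.41 tilt [-0.0164 -0.0179]
v [-0.0037  0.0172  0.0116] w [-0.51 -0.94  0.94] along xc/yc err [ 0.0108  0.0169 -0.0047]
```

Call:
apply_moves([
  [[-0.004,0.015,0.01,-0.5,-0.9,0.9,1],[0,0,0,0,0,0,1],[0,0,0,0,0,0,1]],
])

```text
time: 25.65
eef_pos: [0.5994, 0.0191, 0.1329]
tcp_rot: [0.514, 0.769, -0.216, 0.314]
contact_force: [-0.2, 0.6, -1.5]
opening: 0.71
```

Run:
```python
from go import *
tog(.125)
```

```text
t 25.65 F [-0.22  0.63 -1.52] open 0.71 case [ 0.6136 -0.0155  0.1402] yaw -67.71 tilt [-0.0038 -0.0089]
v [0.0088 0.0067 0.0129] w [-0.37 -0.22  0.35] along xc/yc err [ 0.0029  0.0067 -0.0152]
```

Call:
apply_moves([
  [[-0.002,0.0065,0.002,-0.4,-0.2,0.4,1],[0,0,0,0,0,0,1],[0.009,0,0.009,0,0,0,1],[0,0,0,0,0,0,1],[0,0,0,0,0,0,1]],
])

```text
time: 26.15
eef_pos: [0.6043, 0.0199, 0.1193]
tcp_rot: [0.515, 0.768, -0.212, 0.318]
contact_force: [0.8, -0.3, -1.2]
opening: 0.709
```

Run:
```python
from go import *
tog(.115)
```

```text
t 26.15 F [ 0.82 -0.25 -1.22] open 0.709 case [ 0.6186 -0.0147  0.1267] yaw -67.64 tilt [-0.001   0.0013]
v [0.0071 0.0018 0.0095] w [ 0.09 -0.05 -0.01] along xc/yc err [ 0.0017  0.0017 -0.0117]
```

Call:
apply_moves([
  [[0.004,0.0015,0.006,0,0,0,1],[0,0,0,0,0,0,1],[0,0,0,0,0,0,1]],
])

```text
time: 26.45
eef_pos: [0.6064, 0.0191, 0.1115]
tcp_rot: [0.514, 0.768, -0.212, 0.318]
contact_force: [-0.1, 0.2, -1.1]
opening: 0.705
```

Run:
```python
from stk import *
tog(.115);edge(cols=(260,275,290,305,320),zj=.096,col="green");
```

```text
t 26.45 F [-0.1   0.21 -1.15] open 0.705 case [ 0.6206 -0.0155  0.1189] yaw -67.64 tilt [-0.001   0.0011]
v [0.0026 0.0002 0.0029] w [ 0.09 -0.06 -0.  ] along xc/yc err [ 0.0002  0.0002 -0.0039]
edge rel grey mm [(260, 216, np.float64(-1.4)), (275, 216, np.float64(-1.4)), (290, 216, np.float64(-1.4)), (305, 216, np.float64(-1.4)), (320, 216, np.float64(-1.4))]
```

Call:
apply_moves([
  [[0.001,0,0.0026,0,0,0,1],[0,0,0,0,0,0,1],[0.0006,0,0.0006,0,0,0,1],[0,0,0,0,0,0,1],[0,0,0,0,0,0,1]],
])

```text
time: 27.0
eef_pos: [0.607, 0.0179, 0.1082]
tcp_rot: [0.515, 0.767, -0.212, 0.318]
contact_force: [0.0, -0.6, -1.5]
opening: 0.709
```

Run:
```python
from stk import *
tog(.115);edge(cols=(260,290,320),zj=.092,col="green");
```

```text
t 27.0 F [ 0.01 -0.58 -1.52] open 0.709 case [ 0.6212 -0.0167  0.1156] yaw -67.65 tilt [-0.0008  0.0018]
v [ 0.0013  0.     -0.0003] w [ 0.11 -0.05 -0.04] along xc/yc err [-0.0011 -0.     -0.0006]
edge rel grey mm [(260, 216, np.float64(1.4)), (290, 216, np.float64(1.4)), (320, 216, np.float64(1.4))]
```

Call:
apply_moves([
  [[0.0006,0,0.0006,0,0,0,1],[0,0,0,0,0,0,1],[0.0005,0,0.0005,0,0,0,1],[0,0,0,0,0,0,1]],
])

```text
time: 27.45
eef_pos: [0.6074, 0.0178, 0.1077]
tcp_rot: [0.515, 0.767, -0.212, 0.319]
contact_force: [-1.0, -0.2, -1.1]
opening: 0.707
```

Run:
```python
from stk import *
tog(.115);s=log();print(s["contact_force"],s["wrist_torque"]);edge(cols=(260,290,320),zj=.092,col="green")
s=log();print(s["contact_force"])
```

```text
t 27.45 F [-0.97 -0.17 -1.07] open 0.707 case [ 0.6216 -0.0167  0.1152] yaw -67.66 tilt [0.0011 0.0023]
v [ 0.0011 -0.0003 -0.0009] w [ 0.12  0.06 -0.07] along xc/yc err [-0.0014 -0.0003 -0.0002]
[-0.9674 -0.173  -1.0711] [0.4094 0.2064 0.0025]
edge rel grey mm [(260, 216, np.float64(0.6)), (290, 216, np.float64(0.6)), (320, 216, np.float64(0.7))]
[ 0.8054  0.4742 -0.3517]
```

Call:
apply_moves([
  [[0.0005,0,0.0005,0,0,0,1],[0,0,0,0,0,0,1],[0,0,0,0,0,0,1]],
])

```text
time: 27.8
eef_pos: [0.6076, 0.0178, 0.1077]
tcp_rot: [0.515, 0.767, -0.213, 0.319]
contact_force: [-0.5, 0.7, 1.2]
opening: 0.706
```

Run:
```python
from stk import *
tog(.115);f=[log()["contact_force"]]
edge(cols=(260,290,320),zj=.092,col="green");f.append(log()["contact_force"]);print(f)
```

```text
t 27.8 F [-0.53  0.7   1.22] open 0.706 case [ 0.6218 -0.0168  0.1152] yaw -67.67 tilt [0.0019 0.0026]
v [ 0.0011 -0.0005 -0.001 ] w [ 0.13  0.11 -0.08] along xc/yc err [-0.0015 -0.0005 -0.0002]
edge rel grey mm [(260, 216, np.float64(0.5)), (290, 216, np.float64(0.5)), (320, 216, np.float64(0.5))]
[array([-0.5344,  0.6998,  1.2177]), array([-0.0883,  0.7713,  0.1557])]
```

Call:
apply_moves([
  [[0,0,0,0,0,0,-0.4],[0,0,0,0,0,0,-0.45],[0,0,0,0,0,0,-0.5],[0,0,0,0,0,0,-0.6],[0,0,0,0,0,0,-0.8],[0,0,0,0,0,0,-1],[0,0,0,0,0,0,-1]],
], force=20)

```text
time: 28.55
eef_pos: [0.6082, 0.0177, 0.1079]
tcp_rot: [0.514, 0.767, -0.212, 0.32]
contact_force: [-0.3, 0.0, -0.3]
opening: 1.0
```

Run:
```python
from stk import *
s=log();print(s["opening"],s["eef_pos"],s["contact_force"]);edge(cols=(260,290,320),zj=.092,col="green")
```

```text
1.0002172961690183 [0.6082 0.0177 0.1079] [-0.3325  0.0343 -0.344 ]
edge rel grey mm [(260, 215, np.float64(0.2)), (290, 215, np.float64(0.3)), (320, 215, np.float64(0.3))]
```

Call:
apply_moves([
  [[0,0,-0.01,0,0,0,-1],[0,0,-0.02,0,0,0,-1],[0,0,-0.035,0,0,0,-1],[0,0,-0.045,0,0,0,-1],[0,0,-0.03,0,0,0,-1],[0,0,0,0,0,0,-1]],
])

```text
time: 29.2
eef_pos: [0.5677, 0.1134, 0.2113]
tcp_rot: [0.515, 0.767, -0.212, 0.318]
contact_force: [0.2, 0.3, 1.0]
opening: 1.003
```

Run:
```python
from stk import *
import pickle
s=log();print(s["time"],s["eef_pos"]);edge(cols=(260,275,290,305),zj=.092,col="green");edge(cols=(260,275,290,305),zj=.046,col="blue")
c=ctrl.get_calibration("wrist");a=ctrl.read_camera("wrist")[:,:,::-1];pickle.dump((c,s),open("w7.pkl","wb"));cv2.imwrite("pics/w7.png",a)
t=ctrl.read_camera("top")[:,:,::-1];cv2.imwrite("pics/t7.png",t)
cv2.imwrite("pics/f7.png",np.hstack([cv2.resize(a[40:300,150:430],(431,400)),cv2.resize(t[170:310,330:480],(369,400))]))
```

```text
29.2 [0.5677 0.1134 0.2113]
edge rel grey mm [(260, 163, np.float64(0.1)), (275, 163, np.float64(0.2)), (290, 163, np.float64(0.1)), (305, 163, np.float64(0.0))]
edge rel grey mm [(260, 125, np.float64(0.6)), (275, 124, np.float64(-0.7)), (290, 124, np.float64(-0.8)), (305, 125, np.float64(0.3))]
```

View pics/f7.png

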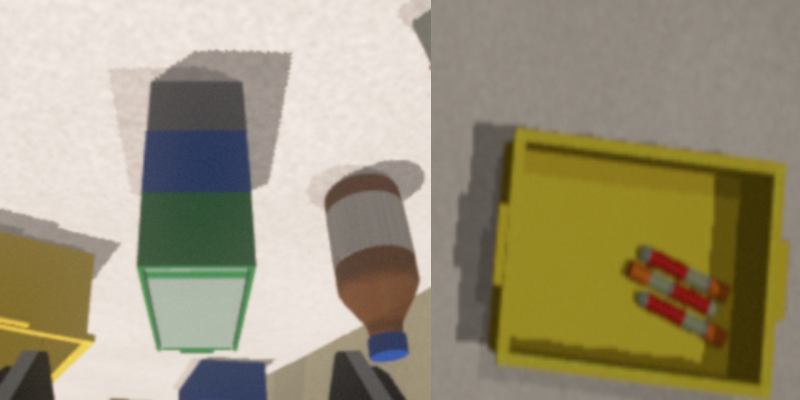

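The column of grey, blue and green is straight with its lids shut, and all three tubes lie in the tub. The gripper is clear, so I hand in.

```bash
python3 -c "
from plant import ctrl
print(ctrl.sign_off())"
```

```text
the job is handed in; nothing more can be done
None
```

The job is done and handed in at about 29 s of the 69 s allowed; the sign-off gave no verdict.

**Dumping:** I gripped the blue case at its hinge end with a 45° lean and carried it over the tub. I turned it about 178°, so the lid swung open, then brought it back upright. The camera showed its lid shut and the case empty.

**Stacking:** I set blue on grey and found it about 6 mm out along the long side. I nudged it flush with the shut fingertips, then set green on top and released it gently.

**Last checks:**
- **Tubes:** the final top view shows all three lying in the tub.
- **Column:** the blue and green hinge faces are within about 1 mm of grey's in the wrist camera. Yaw matched grey to about 0.1°, read from the arm pose while green was held. The green lid shows shut.
- **Robot:** the gripper is open and about 14 cm clear of the column.
- **Weaker checks:** contact force readings scatter by 0.5–1 N, so I judged set-down mainly by the height stopping. I did not re-measure the grey case's foot after the nudge, so its staying put rests on the faces still lining up with where grey stood. The tub and the other bench items were not re-measured; nothing looked moved in the pictures.

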